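# Hang the paint samples to dry and close up the touch-up bottles

### The arm

A 7-joint arm with a two-finger parallel gripper is mounted at the origin on the work surface. World frame = base frame: x ahead of the robot, y to its left, z up, the work surface at z = 0. Lengths are in m, angles in rad, forces in N, time in s.
With the tool pointing down it reaches from about 0.4 to 0.875 m from the base axis. Payload 4.4 kg.
Tool frame: the origin (TCP) lies at the very end of the fingers, on their centre line; the grasp point (between the pads) lies 19 mm behind it; z points along the fingers, y is the line along which they close (so a half turn about z gives the same grasp; the last joint's range is limited). The gripper opens to 85 mm and grips with 20 to 120 N. Pads are 22 mm wide; open, the fingers measure 114 mm over their backs; the gripper's body (76 mm by 85 mm) begins 54 mm behind the grasp point. The pads swing forward as they close: fully open they stand 13 mm farther back than shut.
Start: joints at [-1.296, 0.628, 0.038, 1.517, -0.027, 0.996, -0.02], TCP at [0.217, 0.613, 0.206] pointing down, gripper open.
Joint ranges: [-3.06, 3.06], [-0.37, 2.12], [-1.25, 1.32], [0.18, 2.47], [-1.1, 4.24], [0.23, 1.98], [-2.94, 2.94]. Speed limits (rad/s): [2.57, 2.57, 3.14, 3.14, 3.14, 3.14, 3.14].

### API

Orientations are given as a unit quaternion [w, x, y, z].
In Python, from bench import * gives the robot as it stands.
- The arm moves only by the tool send_rows, never from a script. Its argument "moves" is a list of rows, each a list of 7 numbers: the turn, a rotation vector about the tool's x, y, z in degrees, then the shift along the tool's x, y, z in mm, then the closure, from -1 (fully open) to 1 (shut). A call has 1 to 10 rows; each row is the pose to reach, as a shift and turn from the pose commanded when the call began, along the tool's axes at that moment; what a row does not reach only later rows make up. A row lasts 1/12 s, in which the tool goes at most 41.7 mm and 7.16 degrees, less where a joint would pass 70% of its speed; a pose out of reach is approached as far as the arm can. A call with a gripper value outside its range is refused whole. The fingers move at their own pace and stop on an object; "squeeze" is the grip in N (left out, the last holds). Time passes only in rows, so rows that repeat a pose let the fingers close. It gives the time, the measured TCP pose, the force, the opening and the grip force at its end, in the units of the state.
- observe(): the state, without advancing time (a new reading comes with each control period).
- read_camera(name): name is "side" or "top" or "wrist"; returns a dict with "img" (384x512x3 uint8, red, green, blue), "K" (3x3 intrinsics, pixels), "k1" (the pictures are not rectified: a ray, as slopes to the right and down, at radius r is drawn at 1 + k1 r^2 times it, then the intrinsics apply), "R" (3x3) and "t" (3): a world point X has camera coordinates R X + t; the wrist camera has in their place "T_tool_cam" (4x4, takes a point from camera to tool coordinates, whose origin is the TCP and whose axes are the flange's). Camera axes: x right, y down, z forward; pixel columns grow to the right and rows downward; lengths in m; the calibration is good to about 2 mm. A picture is of the moment at which its call begins: read the wrist's pose just before it. There is no depth.
- finish_job(): hands the job in; it is judged then, once.
The state is a dict: "time": time; "q": joint angles; "dq": joint speeds; "joint_efforts": joint torques, N m; "tcp_pos": TCP position; "eef_rot": TCP orientation; "wrist_force": force on the tool from outside, world axes, zero at the start; "wrist_torque": the same for the moment, N m; "width": finger opening in m; "gripper_force": force on a finger pad.
Only numpy, scipy, OpenCV 4.12 (cv2) and the standard library are available. Lean on these libraries where they do the work, as an engineer would, in place of code of your own. Each camera call takes 0.05 s, during which the arm holds its last target. There are 200 camera calls.

### The job

Press the caps of the four touch-up bottles fully home, and push the orange stop of the drying rail down, then hang every paint sample carrier standing on the bench on the rail: hook it on at the bare end and slide it along, never lifting it over the warm-air panel, until its hook is centred over the ring of its own colour. When they all hang there, pull the stop fully up again to keep them in, and only when all this is done switch the dryer on by throwing its lever fully over, away from you. Leave the other things on the bench where they are.

Things in the scene. Friction and masses are not known exactly. Their poses are not given: they have to be found in the camera images.
- dryer: Fixed drying rail: 12 mm round steel bar along this body's y from y = -0.31 to 0.25, axis 170 mm above the bench, on end posts 16 mm square, 185 mm high. Grey slatted warm-air panel under it: 130 mm (x), 38 mm high, y -0.29 to -0.02. From y 0.05 to 0.23 (robot's left) is the bare loading end. Origin on the bench under the rail; the orange stop crosses at y = 0.02.
- red_mark: The red mark: red ring 8 mm wide, 15 mm diameter, painted on the rail above the panel; a red tile on each long side of the panel shows the same place (look only, cannot be bumped). Origin on the rail's axis at the ring's middle, 170 mm up; y along the rail, z up. The marks are about 72 mm apart, their order varies.
- red_sample: Loose red paint sample carrier, 145 mm high, 130 g (may be absent). Origin under its foot, straight below the hook; 72 mm above the bench when hung. Hook: upside-down U, 24 wide (y), inner top a vee, apex z 105; legs at x -13 and +13, 20 clear between, free leg 26 long. Black grip tab on top: 8 thick (x), 28 wide (y), z 111 to 145. Plate 52 wide (y) at x -13. Foot 70 (x) x 52 (y). Hangs level.
- yellow_mark: The yellow mark: yellow ring 8 mm wide, 15 mm diameter, painted on the rail above the panel; a yellow tile on each long side of the panel shows the same place (look only, cannot be bumped). Origin on the rail's axis at the ring's middle, 170 mm up; y along the rail, z up. The marks are about 72 mm apart, their order varies.
- yellow_sample: Loose yellow paint sample carrier, 145 mm high, 130 g (may be absent). Origin under its foot, straight below the hook; 72 mm above the bench when hung. Hook: upside-down U, 24 wide (y), inner top a vee, apex z 105; legs at x -13 and +13, 20 clear between, free leg 26 long. Black grip tab on top: 8 thick (x), 28 wide (y), z 111 to 145. Plate 52 wide (y) at x -13. Foot 70 (x) x 52 (y). Hangs level.
- blue_mark: The blue mark: blue ring 8 mm wide, 15 mm diameter, painted on the rail above the panel; a blue tile on each long side of the panel shows the same place (look only, cannot be bumped). Origin on the rail's axis at the ring's middle, 170 mm up; y along the rail, z up. The marks are about 72 mm apart, their order varies.
- blue_sample: Loose blue paint sample carrier, 145 mm high, 130 g (may be absent). Origin under its foot, straight below the hook; 72 mm above the bench when hung. Hook: upside-down U, 24 wide (y), inner top a vee, apex z 105; legs at x -13 and +13, 20 clear between, free leg 26 long. Black grip tab on top: 8 thick (x), 28 wide (y), z 111 to 145. Plate 52 wide (y) at x -13. Foot 70 (x) x 52 (y). Hangs level.
- green_mark: The green mark: green ring 8 mm wide, 15 mm diameter, painted on the rail above the panel; a green tile on each long side of the panel shows the same place (look only, cannot be bumped). Origin on the rail's axis at the ring's middle, 170 mm up; y along the rail, z up. The marks are about 72 mm apart, their order varies.
- green_sample: Loose green paint sample carrier, 145 mm high, 130 g (may be absent). Origin under its foot, straight below the hook; 72 mm above the bench when hung. Hook: upside-down U, 24 wide (y), inner top a vee, apex z 105; legs at x -13 and +13, 20 clear between, free leg 26 long. Black grip tab on top: 8 thick (x), 28 wide (y), z 111 to 145. Plate 52 wide (y) at x -13. Foot 70 (x) x 52 (y). Hangs level.
- red_cap_top (a point): Centre of the top of the red paint bottle's push-on cap: black, 25 mm diameter, 22 mm high, red dot on top. 86.5 mm above the bench when fully home (rigid there), up to 10 mm higher when loose; slides straight down against about 5 N, stays where left. Four bottles stand 48 mm apart along y of this frame in a fixed wooden holder 60 x 195 x 30 mm.
- yellow_cap_top (a point): Centre of the top of the yellow paint bottle's push-on cap: black, 25 mm diameter, 22 mm high, yellow dot on top. 86.5 mm above the bench when fully home (rigid there), up to 10 mm higher when loose; slides straight down against about 5 N, stays where left. Four bottles stand 48 mm apart along y of this frame in a fixed wooden holder 60 x 195 x 30 mm.
- blue_cap_top (a point): Centre of the top of the blue paint bottle's push-on cap: black, 25 mm diameter, 22 mm high, blue dot on top. 86.5 mm above the bench when fully home (rigid there), up to 10 mm higher when loose; slides straight down against about 5 N, stays where left. Four bottles stand 48 mm apart along y of this frame in a fixed wooden holder 60 x 195 x 30 mm.
- green_cap_top (a point): Centre of the top of the green paint bottle's push-on cap: black, 25 mm diameter, 22 mm high, green dot on top. 86.5 mm above the bench when fully home (rigid there), up to 10 mm higher when loose; slides straight down against about 5 N, stays where left. Four bottles stand 48 mm apart along y of this frame in a fixed wooden holder 60 x 195 x 30 mm.
- stop (a joint): Height of the carrier stop, m: 0 = pushed down (open: its arm lies 50 mm high, below the feet of hung carriers, which are 72 mm up), 0.045 = pulled up (its arm, 10 mm wide, under the rail at y = 0.02 of the dryer, bars their way). Moves straight up and down against about 5 N, stays where left.
- stop_top (a point): Top centre of the orange knob of the stop (28 mm diameter, 25 mm high), on the far side of the rail, 95 mm from its axis; 90 mm above the bench when down, 135 mm when up. The orange arm runs from it under the rail, its top 40 mm below the knob's top. Axes as the dryer's.
- switch (a joint): Angle of the switch lever, rad: 0 = off, leaning 0.5 from upright towards the robot; 1.0 = on, leaning 0.5 away. Stays where left; about 1 N at the ball moves it. On a fixed blue block 70 mm along the throw, 50 across, 25 high, turned up to 0.25 rad from straight ahead.
- switch_tip (a point): Centre of the white ball (26 mm) on the 80 mm lever, 92 mm above the bench at either end of its throw, 102 mm half-way. The lever pivots 22 mm above the bench over the block's middle. The point's y is the level hinge axis; the lever is thrown square to it, away from the robot.
- tape_roll: Loose roll of yellow masking tape, 90 mm across, 24 mm high. Bystander, to be left alone. Origin at its underside.
- sanding_block: Loose cork sanding block, 110 x 55 x 28 mm. Bystander, to be left alone. Origin at its underside.
- filler_tin: Loose tin, 72 mm across, 85 mm high. Bystander, to be left alone. Origin at its underside.
- spray_can: Loose spray can, 60 mm across, 170 mm high. Bystander, to be left alone. Origin at its underside.
- screwdriver: Loose screwdriver lying on the bench. Bystander, to be left alone. Origin at its underside.
- wrench: Loose wrench lying on the bench. Bystander, to be left alone. Origin at its underside.
- mixing_cup: Loose white mixing cup, 74 mm across, 80 mm high. Bystander, to be left alone. Origin at its underside.
Not all that is in view belongs to the job. What is shaped like the part that bears switch but turquoise is not meant.

How it is judged:
By the outcome, as a careful person would: the job done as asked, in the order asked, and still so for the second after the job is handed in, with the robot touching nothing.
Of red_sample, yellow_sample, blue_sample, green_sample only 3 to 4 are there at a start; the rules pass over those that are not, and their reading is None.
At some moment in a run one of red_sample, yellow_sample, blue_sample, green_sample may be knocked a few centimetres aside while the robot is not near it.
It also fails if it takes over 210 s, if anything falls off the work surface, if the arm or the gripper's body presses on something with over 40 N, if the wrist force passes 120 N, or if a joint passes its speed limit or range.

## Working session

There is one attempt and no reset: what is moved stays moved. The work goes in short steps, Python scripts to look and compute and a tool call to move; the robot and the scene stay as the last step left them, time stands still between calls to the robot, and variables do not carry over. Pictures are saved under pics/ and viewed, at most 14 in all, crops included, and the job is handed in when it is done.

Besides the shell and the picture viewer there is one more tool, called after "Emit:" as name(argument=value, ...), one argument or row to a line, values as JSON. send_rows: Moves the arm, as the interface text tells. Its arguments: {"type":"object","properties":{"moves":{"type":"array"},"squeeze":{"type":"number"}},"required":["moves"]}

```bash
ls; mkdir -p pics; cat > h.py <<'E'
from bench import *
import numpy as np, cv2
def snap(n,f):
    c=read_camera(n); cv2.imwrite('pics/'+f,c['img'][:,:,::-1]); return c
E
python3 - <<'E'
from h import *
import pickle
o=observe(); print(o)
d={n:snap(n,n+'0.png') for n in('top','side')}
pickle.dump(d,open('c0.pkl','wb'))
for n in d: print(d[n]['K'],d[n]['k1'],-d[n]['R'].T@d[n]['t'],d[n]['R'])
print(read_camera('wrist')['T_tool_cam'])
E
```

```text
pics
{'time': 0.0, 'q': array([-1.29578929,  0.6293088 ,  0.03845998,  1.51843672, -0.02702125,
        0.99630885, -0.0200248 ]), 'dq': array([ 0.00188629, -0.0012459 ,  0.00156591, -0.00090504,  0.00109522,
        0.00042465, -0.00111657]), 'joint_efforts': array([ 3.79455032e-04, -5.63416350e+01,  1.22668751e+00, -1.93429631e+01,
        1.11372260e-02,  1.09299249e-02,  3.48086905e-05]), 'tcp_pos': array([0.21700162, 0.61195104, 0.20489169]), 'eef_rot': array([-1.55865661e-04,  1.69605829e-01,  9.85511501e-01, -9.59073635e-04]), 'wrist_force': array([-0.57374449, -0.11046203,  0.02758225]), 'wrist_torque': array([ 1.58342904e-05, -1.13503522e-02,  1.09659762e-02]), 'gripper_force': 0.0, 'width': 0.08567880322262604}
[[362.62261534   0.         254.68756089]
 [  0.         362.62261534 191.02208303]
 [  0.           0.           1.        ]] 0.01896386244223235 [ 0.3307838  -0.04147305  1.15920786] [[ 2.83933349e-02 -9.99585494e-01  4.76008571e-03]
 [-9.85616248e-01 -2.87895560e-02 -1.66528598e-01]
 [ 1.66596612e-01  3.66844406e-05 -9.86025135e-01]]
[[437.76636994   0.         253.52849514]
 [  0.         437.76636994 191.50409442]
 [  0.           0.           1.        ]] -0.06729287559434192 [ 0.37341666 -1.07882742  0.89380969] [[ 0.99540178 -0.09382546  0.01928922]
 [-0.03996722 -0.58982865 -0.80653877]
 [ 0.08705121  0.80205919 -0.59086644]]
[[ 6.86627778e-04 -9.47146927e-01 -3.20799358e-01  8.35091918e-02]
 [ 9.99999501e-01  4.17462632e-04  9.07822849e-04 -6.92650183e-05]
 [-7.25919877e-04 -3.20799821e-01  9.47146740e-01 -1.67464694e-01]
 [ 0.00000000e+00  0.00000000e+00  0.00000000e+00  1.00000000e+00]]
```

```bash
python3 - <<'E'
import cv2
for n in('top','side'):
    i=cv2.imread(f'pics/{n}0.png'); cv2.imwrite(f'pics/{n}0b.png',cv2.resize(i,(800,600),interpolation=cv2.INTER_CUBIC))
E
```

```text
(no output)
```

View pics/top0b.png

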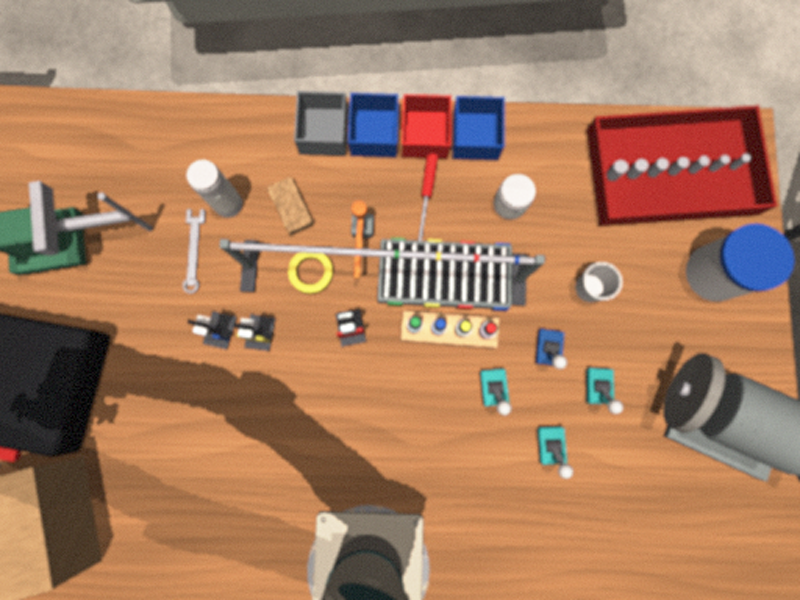

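View pics/side0b.png

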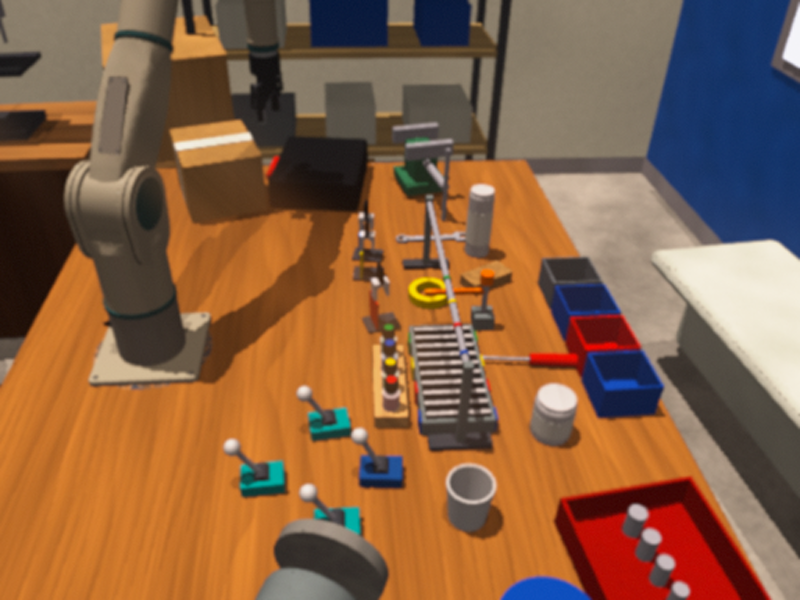

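The top view shows three carriers: blue (212,328), yellow (255,330) and red (350,325), with no green carrier. The ring order from the left is green, yellow, red, blue at row ~256. The blue switch is at (550,347) with its ball at (560,362), and the stop knob is at (360,208).

```bash
cat >> h.py <<'E'
from scipy.spatial.transform import Rotation as Ro
def und(c,p):
    K=c['K']; d=np.array([(p[0]-K[0,2])/K[0,0],(p[1]-K[1,2])/K[1,1]]); s=d.copy()
    for _ in range(20): s=d/(1+c['k1']*(s@s))
    return np.r_[s,1]
def wristcam():
    o=observe(); c=read_camera('wrist'); w=o['eef_rot']; R=Ro.from_quat([w[1],w[2],w[3],w[0]]).as_matrix()
    T=c['T_tool_cam']; Rw=R@T[:3,:3]; pos=R@T[:3,3]+o['tcp_pos']; c['R']=Rw.T; c['t']=-Rw.T@pos; return c
def at(c,p,z):
    r=c['R'].T@und(c,p); o=-c['R'].T@c['t']; return o+r*(z-o[2])/r[2]
def proj(c,X):
    x=c['R']@np.asarray(X,float)+c['t']; s=x[:2]/x[2]; s=s*(1+c['k1']*(s@s)); return c['K'][:2,:2]@s+c['K'][:2,2]
def tri(cs,ps):
    A=np.zeros((3,3));b=np.zeros(3)
    for c,p in zip(cs,ps):
        r=c['R'].T@und(c,p); r/=np.linalg.norm(r); M=np.eye(3)-np.outer(r,r); A+=M; b+=M@(-c['R'].T@c['t'])
    return np.linalg.solve(A,b)
def move(dst,yaw=None):
    "print tool-frame turn/shift to a world target; yaw=desired world angle of tool x (tool down)"
    o=observe(); w=o['eef_rot']; R=Ro.from_quat([w[1],w[2],w[3],w[0]]).as_matrix()
    s=R.T@(np.array(dst)-o['tcp_pos'])*1000
    t=[0,0,0]
    if yaw is not None:
        x=np.array([np.cos(yaw),np.sin(yaw),0]); z=np.array([0,0,-1.]); G=np.c_[x,np.cross(z,x),z]
        t=np.degrees(Ro.from_matrix(R.T@G).as_rotvec())
    print('turn',np.round(t,2),'shift',np.round(s,1)); return s
E
python3 - <<'E'
from h import *
import pickle
d=pickle.load(open('c0.pkl','rb')); T=d['top'];S=d['side']
k=.64
def t(n,x,y,z): print(n,np.round(at(T,(x*k,y*k),z),3))
for n,x,y,z in [('green ring',397,254,.177),('yel',438,256,.177),('red',477,258,.177),('blue',516,260,.177),('railL',225,245,.185),('railR',540,261,.185),('knob',360,208,.135),
 ('capG',415,322,.09),('capB',440,324,.09),('capY',465,326,.09),('capR',490,327,.09),('ball',560,362,.092),('block',550,347,.025),('blueS',205,328,.13),('yelS',247,330,.13),('redS',349,322,.13),
 ('spray',203,175,.17),('tape',310,271,.024),('sand',290,205,.028),('turq1',503,408,.092),('tin',518,187,.085),('cup',602,278,.08)]: t(n,x,y,z)
print('knob tri',tri([T,S],[(360*k,208*k),(487*k,273*k)]),'ball',tri([T,S],[(560*k,362*k),(360*k,436*k)]))
E
```

```text
green ring [ 0.577 -0.037  0.177]
yel [ 0.575 -0.111  0.177]
red [ 0.574 -0.18   0.177]
blue [ 0.572 -0.249  0.177]
railL [0.582 0.267 0.185]
railR [ 0.57  -0.29   0.185]
knob [0.674 0.035 0.135]
capG [ 0.467 -0.075  0.09 ]
capB [ 0.465 -0.123  0.09 ]
capY [ 0.462 -0.17   0.09 ]
capR [ 0.462 -0.218  0.09 ]
ball [ 0.399 -0.348  0.092]
block [ 0.433 -0.348  0.025]
blueS [0.44  0.308 0.13 ]
yelS [0.438 0.232 0.13 ]
redS [0.458 0.047 0.13 ]
spray [0.716 0.322 0.17 ]
tape [0.574 0.14  0.024]
sand [0.712 0.188 0.028]
turq1 [ 0.311 -0.241  0.092]
tin [ 0.744 -0.274  0.085]
cup [ 0.565 -0.436  0.08 ]
knob tri [0.67642818 0.03529769 0.12927738] ball [ 0.40024038 -0.34786442  0.09389201]
```

```bash
python3 - <<'E'
from h import *
move([.45,.20,.36],np.pi/2)
E
```

```text
turn [-7.000e-02  5.000e-02  7.047e+01] shift [-357.3 -310.8 -154.5]
```

Emit:
send_rows(
  moves=[
    [0,0,20,-100,-87,-43,-1],
    [0,0,40,-200,-174,-86,-1],
    [0,0,70.5,-357.3,-310.8,-154.5,-1],
    [0,0,70.5,-357.3,-310.8,-154.5,-1],
    [0,0,70.5,-357.3,-310.8,-154.5,-1],
    [0,0,70.5,-357.3,-310.8,-154.5,-1],
    [0,0,70.5,-357.3,-310.8,-154.5,-1],
    [0,0,70.5,-357.3,-310.8,-154.5,-1],
    [0,0,70.5,-357.3,-310.8,-154.5,-1],
    [0,0,70.5,-357.3,-310.8,-154.5,-1],
  ],
)

```text
time: 0.98
tcp_pos: [0.4123, 0.2658, 0.3356]
eef_rot: [-0.0, 0.709, 0.705, 0.0]
wrist_force: [0.7, -0.4, -0.0]
width: 0.0849
gripper_force: 0.0
```

```bash
python3 - <<'E'
from h import *
move([.45,.20,.36],np.pi/2)
E
```

```text
turn [-0.01 -0.02 -0.36] shift [-65.6  38.1 -24.4]
```

Emit:
send_rows(
  moves=[
    [0,0,0,-65,35,-24,-1],
    [0,0,0,-65,35,-24,-1],
    [0,0,0,-65,35,-24,-1],
    [0,0,0,-65,35,-24,-1],
    [0,0,0,-65,35,-24,-1],
    [0,0,0,-65,35,-24,-1],
  ],
)

```text
time: 1.48
tcp_pos: [0.4459, 0.2042, 0.3583]
eef_rot: [-0.001, 0.706, 0.708, -0.001]
wrist_force: [-1.2, 0.1, -1.1]
width: 0.0852
gripper_force: 0.0
```

```bash
python3 - <<'E'
from h import *
import pickle
c=wristcam(); pickle.dump(c,open('w1.pkl','wb')); cv2.imwrite('pics/w1.png',cv2.resize(c['img'][:,:,::-1],(800,600),interpolation=cv2.INTER_CUBIC)); print(c['K'],c['k1'],observe()['tcp_pos'])
E
```

```text
[[308.99972106   0.         253.13630984]
 [  0.         308.99972106 194.06038117]
 [  0.           0.           1.        ]] -0.07490047372336418 [0.44589074 0.20420357 0.35830412]
```

View pics/w1.png

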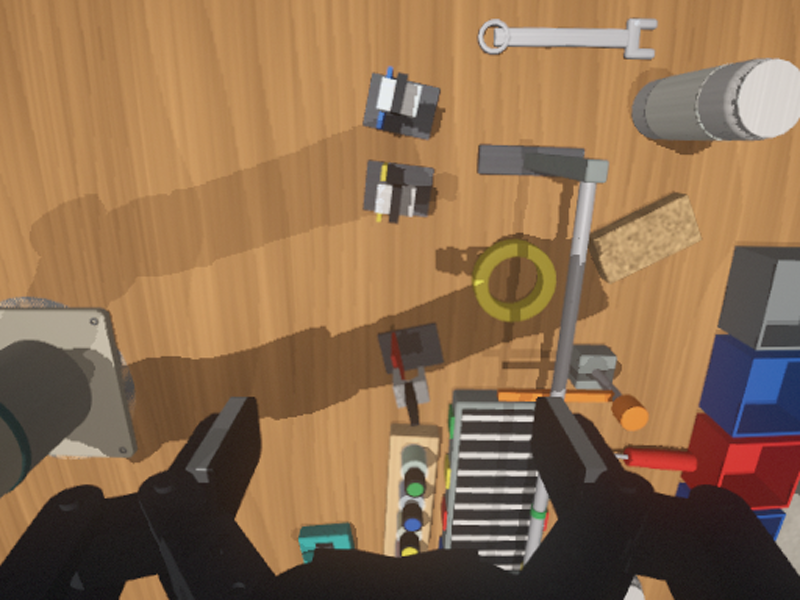

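Wrist view: blue carrier at (400,105), yellow at (398,190), red at (410,360). All the coloured plates face the robot (-x), with small yaws. The stop knob is up at (630,412). The dryer is turned slightly. I'll zoom in on the carriers.

```bash
python3 - <<'E'
import cv2,numpy as np
i=cv2.imread('pics/w1.png'); import pickle
c=pickle.load(open('w1.pkl','rb'))['img'][:,:,::-1]
f=lambda x0,y0:cv2.resize(c[y0:y0+60,x0:x0+66],(396,360),interpolation=cv2.INTER_CUBIC)
cv2.imwrite('pics/crop1.png',np.hstack([np.vstack([f(225,38)]),f(225,94)]))
cv2.imwrite('pics/crop1.png',np.hstack([f(225,38),f(225,94)]))
cv2.imwrite('pics/crop2.png',cv2.resize(c[200:280,230:300],(560,600)[::1],interpolation=cv2.INTER_CUBIC))
E
```

```text
(no output)
```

View pics/crop1.png

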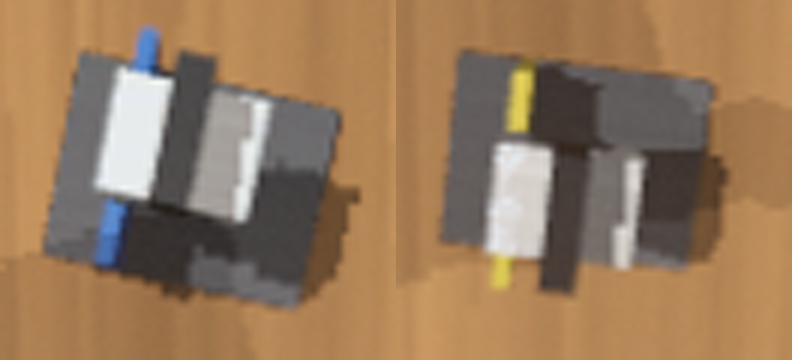

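Crop: blue foot corners at (78,52),(340,110),(297,305),(43,252); yellow at (67,52),(316,82),(292,268),(47,243) in 6x crop pixels. The hooks and tabs are clearly visible.

View pics/crop2.png

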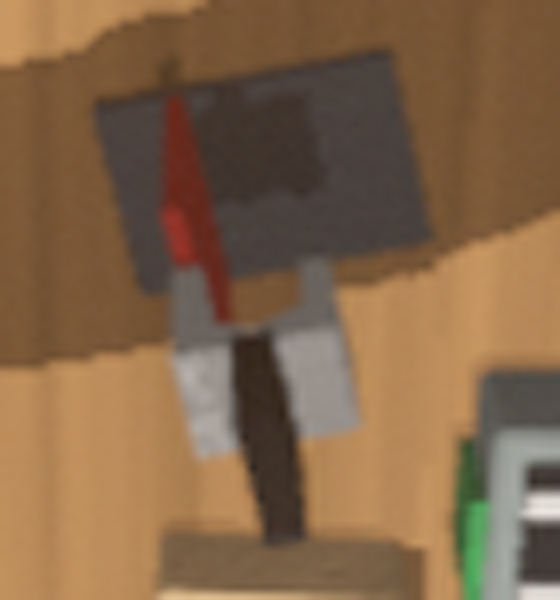

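```bash
python3 - <<'E'
from h import *
import pickle
c=pickle.load(open('w1.pkl','rb'))
for n,q,o in [('blue',[(78,52),(340,110),(297,305),(43,252)],(225,38)),('yel',[(67,52),(316,82),(292,268),(47,243)],(225,94))]:
    P=np.array([at(c,(o[0]+x/6-.4,o[1]+y/6-.4),.008) for x,y in q]); v=P[1]-P[0]+P[2]-P[3]; u=P[0]-P[3]+P[1]-P[2]
    print(n,P.mean(0).round(4),np.degrees(np.arctan2(v[1],v[0])),np.degrees(np.arctan2(-u[0],u[1])),np.linalg.norm(v)/2,np.linalg.norm(u)/2)
print('blue tab',at(c,(225+196/6-.4,38+52/6-.4),.145),at(c,(225+170/6-.4,38+208/6-.4),.145))
print('yel tab',at(c,(225+173/6-.4,94+150/6-.4),.145),at(c,(225+162/6-.4,94+290/6-.4),.145))
k=.64
for n,x,y,z in [('railL',595,170,.185),('green ring',539,515,.177),('knob',630,412,.135)]: print(n,at(c,(x*k,y*k),z))
E
```

```text
blue [0.4489 0.3216 0.008 ] -11.355094480794559 -11.43728982313801 0.06904055647509372 0.05024580557389642
yel [0.4469 0.2393 0.008 ] -6.059604322118226 -6.521222228310509 0.0681143995998714 0.05125387497297718
blue tab [0.4490353  0.33570296 0.145     ] [0.44418498 0.30742642 0.145     ]
yel tab [0.44493229 0.25439947 0.145     ] [0.4427611  0.22612837 0.145     ]
railL [0.58287376 0.26978073 0.185     ]
green ring [ 0.57726509 -0.03578446  0.177     ]
knob [0.66718219 0.04694565 0.135     ]
```

Red foot corners in crop2: (97,102),(390,52),(430,238),(147,293).

```bash
python3 - <<'E'
from h import *
import pickle
c=pickle.load(open('w1.pkl','rb'))
P=np.array([at(c,(230+x/8-.4,200+y/7.5-.4),.008) for x,y in [(97,102),(390,52),(430,238),(147,293)]]); v=P[1]-P[0]+P[2]-P[3]
print(P.mean(0).round(4),np.degrees(np.arctan2(v[1],v[0])))
move([.463,-.11,.26],np.pi/2)
E
```

```text
[0.4626 0.0568 0.008 ] 12.21591501774541
turn [-0.09  0.01  0.15] shift [-314.2   16.5   98.3]
```

Emit:
send_rows(
  moves=[
    [0,0,0,-310,17,98,1],
    [0,0,0,-310,17,98,1],
    [0,0,0,-310,17,98,1],
    [0,0,0,-310,17,98,1],
    [0,0,0,-310,17,98,1],
    [0,0,0,-310,17,98,1],
    [0,0,0,-310,17,98,1],
    [0,0,0,-310,17,98,1],
    [0,0,0,-310,17,98,1],
    [0,0,0,-310,17,98,1],
  ],
)

```text
time: 2.37
tcp_pos: [0.4632, -0.1082, 0.2601]
eef_rot: [-0.001, 0.708, 0.706, -0.001]
wrist_force: [0.4, 0.5, -0.3]
width: -0.0001
gripper_force: 0.0
```

```bash
python3 - <<'E'
from h import *
import pickle
c=wristcam(); pickle.dump(c,open('w2.pkl','wb')); cv2.imwrite('pics/w2.png',cv2.resize(c['img'][:,:,::-1],(800,600),interpolation=cv2.INTER_CUBIC)); print(observe()['tcp_pos'])
move([.463,-.11,.26],np.pi/2)
E
```

```text
[ 0.4636988  -0.10641405  0.26040775]
turn [-0.09 -0.04 -0.01] shift [-3.6 -0.7  0.4]
```

View pics/w2.png

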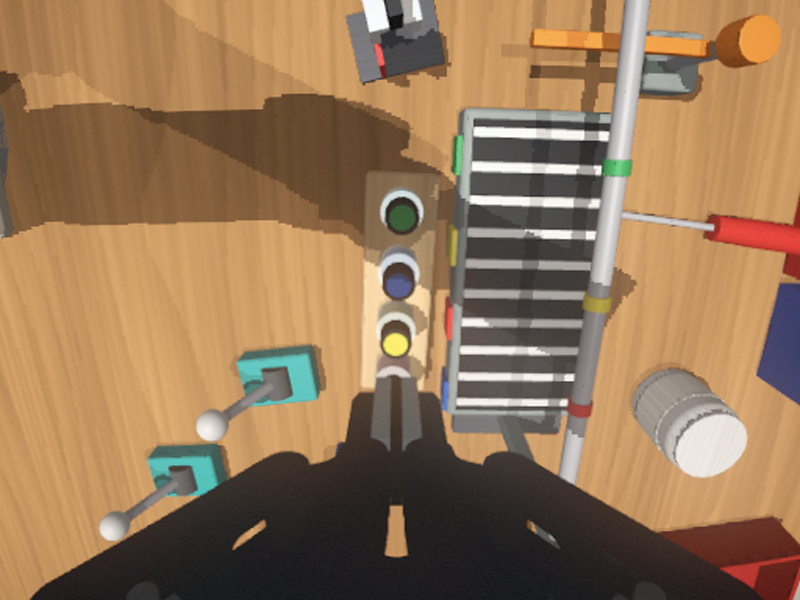

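Wrist view: cap dots at green (402,217), blue (398,285), yellow (396,344). Rings at green (617,167), yellow (597,303), red (580,409). Stop knob top at about (758,37).

```bash
python3 - <<'E'
from h import *
import pickle
c=pickle.load(open('w2.pkl','rb')); d=pickle.load(open('c0.pkl','rb'));k=.64
for n,x,y,z in [('g',402,217,.092),('b',398,285,.092),('y',396,344,.092),('G',617,167,.178),('Y',597,303,.178),('R',580,409,.178),('knob',758,37,.135)]: print(n,at(c,(x*k,y*k),z).round(4))
move([.4645,-.077,.11],np.pi/2)
E
```

```text
g [ 0.4666 -0.0757  0.092 ]
b [ 0.4638 -0.1249  0.092 ]
y [ 0.4622 -0.1713  0.092 ]
G [ 0.575  -0.0368  0.178 ]
Y [ 0.5736 -0.1097  0.178 ]
R [ 0.5725 -0.1767  0.178 ]
knob [0.671 0.037 0.135]
turn [-0.09 -0.04 -0.01] shift [ 29.3   1.  150.4]
```

Emit:
send_rows(
  moves=[
    [0,0,0,31,3,40,1],
    [0,0,0,31,3,80,1],
    [0,0,0,31,3,120,1],
    [0,0,0,31,3,150,1],
    [0,0,0,31,3,160,1],
    [0,0,0,31,3,167,1],
    [0,0,0,31,3,171,1],
    [0,0,0,31,3,174,1],
    [0,0,0,31,3,174,1],
    [0,0,0,31,3,174,1],
  ],
)

```text
time: 3.25
tcp_pos: [0.4677, -0.076, 0.0879]
eef_rot: [0.001, 0.707, 0.707, 0.001]
wrist_force: [-1.2, -0.6, -1.1]
width: -0.0002
gripper_force: 0.0
```

```bash
python3 - <<'E'
from h import *
move([.4665,-.0755,.0865],np.pi/2); o=observe(); print(o['tcp_pos'],o['wrist_force'])
E
```

```text
turn [ 0.11 -0.01  0.01] shift [ 0.5 -1.2  1.4]
[ 0.46771941 -0.07601006  0.08790242] [-1.17100768 -0.62240861 -1.08851304]
```

Emit:
send_rows(
  moves=[
    [0,0,0,0,-1,1.5,1],
    [0,0,0,0,-1,2.5,1],
    [0,0,0,0,-1,2.5,1],
    [0,0,0,0,-1,2.5,1],
  ],
)

```text
time: 3.58
tcp_pos: [0.4659, -0.0763, 0.0847]
eef_rot: [0.0, 0.707, 0.707, 0.0]
wrist_force: [0.7, -0.1, 0.3]
width: -0.0001
gripper_force: 0.0
```

Emit:
send_rows(
  moves=[
    [0,0,0,0,0,1,1],
    [0,0,0,0,0,2,1],
    [0,0,0,0,0,2,1],
  ],
)

```text
time: 3.83
tcp_pos: [0.4657, -0.0763, 0.0823]
eef_rot: [-0.0, 0.707, 0.707, -0.0]
wrist_force: [0.8, 0.5, 0.3]
width: 0.0001
gripper_force: 0.0
```

Emit:
send_rows(
  moves=[
    [0,0,0,0,0,0,1],
    [0,0,0,0,0,0,1],
  ],
)

```text
time: 4.0
tcp_pos: [0.4658, -0.0764, 0.0825]
eef_rot: [-0.0, 0.707, 0.707, -0.0]
wrist_force: [-0.0, -0.2, -0.3]
width: 0.0002
gripper_force: 0.0
```

```bash
python3 - <<'E'
from h import *
import pickle
c=wristcam(); pickle.dump(c,open('w3.pkl','wb')); cv2.imwrite('pics/w3.png',cv2.resize(c['img'][:,:,::-1],(800,600),interpolation=cv2.INTER_CUBIC)); print(observe()['tcp_pos'],observe()['wrist_force'])
E
```

```text
[ 0.46586282 -0.07633115  0.0824797 ] [ 0.82931828  0.1802576  -0.69882609]
```

View pics/w3.png

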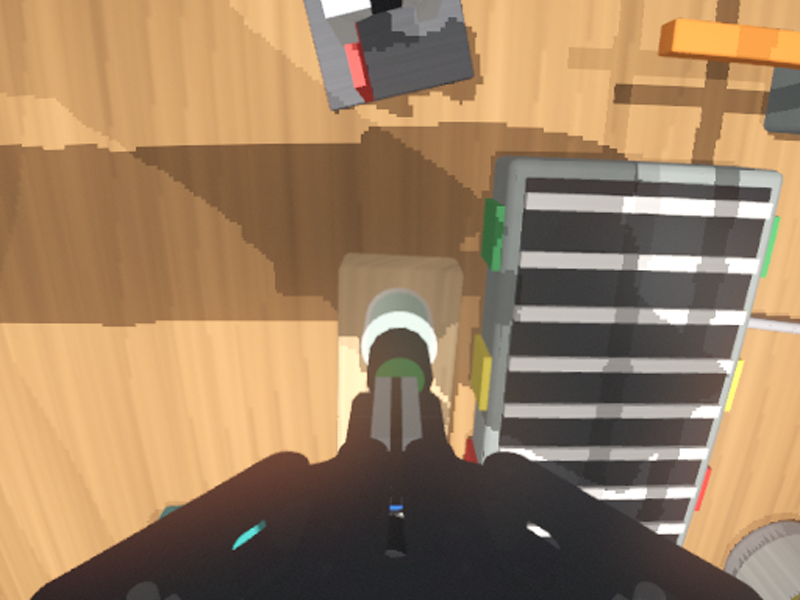

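```bash
python3 - <<'E'
from h import *
import pickle
c=pickle.load(open('w3.pkl','rb'))
print('tcp',proj(c,[.4658,-.0764,.0825])/.64)
for z in(.0865,.0965):
  for y in (-.063,-.0755,-.088): print(z,y,proj(c,[.4660,y,z])/.64)
print(at(c,(400*.64,372*.64),.0865),at(c,(398*.64,372*.64),.092))
print(c['T_tool_cam'])
E
```

```text
tcp [397.36769804 368.16473077]
0.0865 -0.063 [397.99568173 340.09608628]
0.0865 -0.0755 [397.93633643 370.76290522]
0.0865 -0.088 [397.87832758 399.98765349]
0.0965 -0.063 [398.1204389  351.39237726]
0.0965 -0.0755 [398.05416856 383.4445429 ]
0.0965 -0.088 [397.98954189 413.88571344]
[ 0.4667769  -0.07601694  0.0865    ] [ 0.46599603 -0.07323723  0.092     ]
[[ 6.86103384e-04 -9.47240618e-01 -3.20522606e-01  8.29486584e-02]
 [ 9.99999716e-01  7.50241895e-04 -7.66136516e-05 -7.20784003e-04]
 [ 3.13041050e-04 -3.20522463e-01  9.47240863e-01 -1.67464390e-01]
 [ 0.00000000e+00  0.00000000e+00  0.00000000e+00  1.00000000e+00]]
```

Emit:
send_rows(
  moves=[
    [0,0,0,0,0,1,1],
    [0,0,0,0,0,2,1],
    [0,0,0,0,0,3,1],
    [0,0,0,0,0,3,1],
  ],
)

```text
time: 4.38
tcp_pos: [0.4657, -0.0763, 0.0793]
eef_rot: [-0.0, 0.707, 0.707, -0.0]
wrist_force: [0.4, 0.4, -0.2]
width: -0.0004
gripper_force: 0.0
```

Emit:
send_rows(
  moves=[
    [0,0,0,0,0,1,1],
    [0,0,0,0,0,2,1],
    [0,0,0,0,0,3,1],
    [0,0,0,0,0,3,1],
  ],
)

```text
time: 4.72
tcp_pos: [0.4657, -0.0763, 0.0763]
eef_rot: [-0.0, 0.707, 0.707, -0.0]
wrist_force: [0.5, 0.2, -0.2]
width: 0.0001
gripper_force: 0.0
```

```bash
python3 - <<'E'
from h import *
import pickle
c=pickle.load(open('w2.pkl','rb'));c3=pickle.load(open('w3.pkl','rb'));d=pickle.load(open('c0.pkl','rb'))
# dot centroids: coloured pixels
def dots(c,lo,hi,box):
    h=cv2.cvtColor(c['img'],cv2.COLOR_RGB2HSV); m=cv2.inRange(h,lo,hi); x0,y0,x1,y1=box; M=np.zeros_like(m); M[y0:y1,x0:x1]=m[y0:y1,x0:x1]
    p=np.argwhere(M)[:,::-1]; return p.mean(0),len(p),p.min(0),p.max(0)
g=((40,80,30),(85,255,255))
a=dots(c,*g,(240,110,275,160)); b=dots(c3,*g,(230,215,285,260)); t=dots(d['top'],*g,(255,195,275,220))
print(a,b,t); s=dots(d['side'],*g,(235,200,262,220)); print(s)
print(tri([c,d['top']],[a[0],t[0]]),tri([d['side'],d['top']],[s[0],t[0]]),tri([c,d['side']],[a[0],s[0]]))
c4=wristcam(); print(dots(c4,*g,(230,215,285,270)))
cv2.imwrite('pics/w4.png',np.hstack([cv2.resize(x['img'][200:300,200:310,::-1],(396,360),interpolation=cv2.INTER_CUBIC) for x in (c3,c4)]))
E
```

```text
(array([256.96803653, 139.13242009]), 219, array([249, 131]), array([265, 147])) (array([257.        , 236.57627119]), 295, array([241, 229]), array([271, 250])) (array([265.5       , 205.70588235]), 34, array([263, 203]), array([268, 209]))
(array([248.33333333, 208.93333333]), 15, array([246, 208]), array([251, 210]))
[ 0.46627709 -0.0742597   0.10382372] [ 0.46812934 -0.07475336  0.09122691] [ 0.4672091  -0.0759804   0.09226261]
(array([258.84242424, 239.44242424]), 165, array([244, 234]), array([271, 250]))
```

View pics/w4.png

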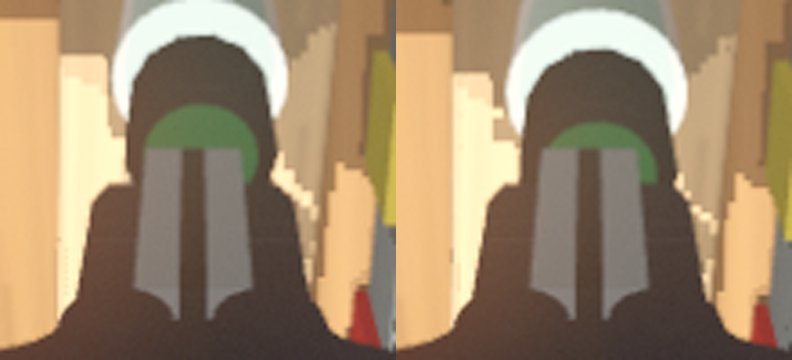

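Emit:
send_rows(
  moves=[
    [0,0,0,0,0,1,1],
    [0,0,0,0,0,2,1],
    [0,0,0,0,0,3,1],
    [0,0,0,0,0,4,1],
    [0,0,0,0,0,4,1],
  ],
)

```text
time: 5.18
tcp_pos: [0.4657, -0.0763, 0.0723]
eef_rot: [-0.0, 0.707, 0.707, -0.0]
wrist_force: [0.2, 0.0, -0.1]
width: 0.0
gripper_force: 0.0
```

Emit:
send_rows(
  moves=[
    [0,0,0,0,0,1,1],
    [0,0,0,0,0,2,1],
    [0,0,0,0,0,3,1],
    [0,0,0,0,0,4,1],
    [0,0,0,0,0,4,1],
  ],
)

```text
time: 5.6
tcp_pos: [0.4657, -0.0763, 0.0683]
eef_rot: [-0.0, 0.707, 0.707, -0.0]
wrist_force: [0.1, 0.8, 0.2]
width: -0.0
gripper_force: 0.0
```

Emit:
send_rows(
  moves=[
    [0,0,0,0,0,1,1],
    [0,0,0,0,0,2,1],
    [0,0,0,0,0,3,1],
    [0,0,0,0,0,3,1],
  ],
)

```text
time: 5.93
tcp_pos: [0.4659, -0.0763, 0.0655]
eef_rot: [-0.0, 0.707, 0.707, 0.0]
wrist_force: [-1.4, -1.0, 4.1]
width: 0.0001
gripper_force: 1.5
```

Emit:
send_rows(
  moves=[
    [0,0,0,0,0,1,1],
    [0,0,0,0,0,2,1],
    [0,0,0,0,0,2,1],
  ],
)

```text
time: 6.18
tcp_pos: [0.4659, -0.0763, 0.0634]
eef_rot: [0.0, 0.707, 0.707, 0.0]
wrist_force: [-2.2, -0.2, 3.7]
width: 0.0002
gripper_force: 1.5
```

Emit:
send_rows(
  moves=[
    [0,0,0,0,0,1,1],
    [0,0,0,0,0,2,1],
    [0,0,0,0,0,2,1],
  ],
)

```text
time: 6.43
tcp_pos: [0.4659, -0.0763, 0.0613]
eef_rot: [-0.0, 0.707, 0.707, -0.0]
wrist_force: [-0.4, -0.2, 2.8]
width: 0.0001
gripper_force: 1.2
```

Emit:
send_rows(
  moves=[
    [0,0,0,0,0,1,1],
    [0,0,0,0,0,2,1],
    [0,0,0,0,0,2,1],
  ],
)

```text
time: 6.68
tcp_pos: [0.4659, -0.0763, 0.0609]
eef_rot: [-0.0, 0.707, 0.707, 0.001]
wrist_force: [-3.9, 0.9, 21.1]
width: 0.0006
gripper_force: 11.0
```

Emit:
send_rows(
  moves=[
    [0,0,0,0,0,1,1],
    [0,0,0,0,0,1.5,1],
    [0,0,0,0,0,1.5,1],
  ],
)

```text
time: 6.93
tcp_pos: [0.4661, -0.0763, 0.0607]
eef_rot: [0.0, 0.708, 0.707, 0.001]
wrist_force: [-7.4, 1.2, 38.9]
width: -0.0
gripper_force: 19.3
```

Emit:
send_rows(
  moves=[
    [0,0,0,0,0,1,1],
    [0,0,0,0,0,1.5,1],
    [0,0,0,0,0,1.5,1],
  ],
)

```text
time: 7.18
tcp_pos: [0.4661, -0.0763, 0.0605]
eef_rot: [0.0, 0.708, 0.707, 0.002]
wrist_force: [-10.4, 1.5, 54.7]
width: 0.0001
gripper_force: 27.6
```

Emit:
send_rows(
  moves=[
    [0,0,0,0,0,-27,1],
    [0,0,0,-24,-1,-27,1],
    [0,0,0,-48,-2,-27,1],
    [0,0,0,-48,-2,-27,1],
    [0,0,0,-48,-2,-18,1],
    [0,0,0,-48,-2,-12,1],
    [0,0,0,-48,-2,-7,1],
    [0,0,0,-48,-2,-4,1],
    [0,0,0,-48,-2,-2,1],
    [0,0,0,-48,-2,-2,1],
  ],
)

```text
time: 8.02
tcp_pos: [0.4641, -0.1242, 0.0607]
eef_rot: [0.0, 0.707, 0.707, 0.001]
wrist_force: [-6.4, 0.0, 36.1]
width: 0.0001
gripper_force: 18.1
```

Emit:
send_rows(
  moves=[
    [0,0,0,0,0,0,1],
    [0,0,0,0,0,0,1],
  ],
)

```text
time: 8.18
tcp_pos: [0.4641, -0.1242, 0.0607]
eef_rot: [0.0, 0.707, 0.707, 0.001]
wrist_force: [-6.1, -0.3, 35.6]
width: 0.0001
gripper_force: 18.0
```

Blue is home. Next yellow, then red.

Emit:
send_rows(
  moves=[
    [0,0,0,0,0,-25,1],
    [0,0,0,-24,-1,-25,1],
    [0,0,0,-48,-2,-25,1],
    [0,0,0,-48,-2,-25,1],
    [0,0,0,-48,-2,-16,1],
    [0,0,0,-48,-2,-10,1],
    [0,0,0,-48,-2,-5,1],
    [0,0,0,-48,-2,-2,1],
    [0,0,0,-48,-2,0,1],
    [0,0,0,-48,-2,0,1],
  ],
)

```text
time: 9.02
tcp_pos: [0.4613, -0.1705, 0.0607]
eef_rot: [-0.001, 0.707, 0.707, 0.001]
wrist_force: [-7.2, 4.1, 37.4]
width: -0.0002
gripper_force: 18.9
```

Emit:
send_rows(
  moves=[
    [0,0,0,0,0,0,1],
    [0,0,0,0,0,0,1],
  ],
)

```text
time: 9.18
tcp_pos: [0.4614, -0.1705, 0.0607]
eef_rot: [-0.001, 0.707, 0.707, 0.001]
wrist_force: [-7.0, 4.4, 37.7]
width: 0.0
gripper_force: 18.7
```

Emit:
send_rows(
  moves=[
    [0,0,0,0,0,-25,1],
    [0,0,0,-24,-1,-25,1],
    [0,0,0,-48,-2,-25,1],
    [0,0,0,-48,-2,-25,1],
    [0,0,0,-48,-2,-16,1],
    [0,0,0,-48,-2,-10,1],
    [0,0,0,-48,-2,-5,1],
    [0,0,0,-48,-2,-2,1],
    [0,0,0,-48,-2,0,1],
    [0,0,0,-48,-2,0,1],
  ],
)

```text
time: 10.02
tcp_pos: [0.4597, -0.2189, 0.0607]
eef_rot: [-0.001, 0.707, 0.707, 0.001]
wrist_force: [-6.6, 4.2, 34.6]
width: -0.0002
gripper_force: 17.4
```

Emit:
send_rows(
  moves=[
    [0,0,0,0,0,0,1],
    [0,0,0,0,0,0,1],
  ],
)

```text
time: 10.18
tcp_pos: [0.4597, -0.2189, 0.0607]
eef_rot: [-0.001, 0.707, 0.707, 0.001]
wrist_force: [-6.5, 3.7, 34.8]
width: -0.0005
gripper_force: 17.2
```

Emit:
send_rows(
  moves=[
    [0,0,0,0,0,-40,1],
    [0,0,0,0,0,-80,1],
    [0,0,0,0,0,-120,1],
    [0,0,0,26,20,-150,1],
    [0,0,0,52,45,-155,1],
    [0,0,0,80,70,-155,1],
    [0,0,0,106,95,-155,1],
    [0,0,0,132,120,-155,1],
    [0,0,0,158,145,-155,1],
    [0,0,0,184,168,-155,1],
  ],
)

```text
time: 11.02
tcp_pos: [0.6284, -0.033, 0.2121]
eef_rot: [-0.001, 0.706, 0.708, -0.0]
wrist_force: [-0.5, -1.3, 1.2]
width: -0.0
gripper_force: 0.0
```

Emit:
send_rows(
  moves=[
    [0,0,0,26,20,0,1],
    [0,0,0,52,35,0,1],
    [0,0,0,71,44,0,1],
    [0,0,0,71,44,0,1],
    [0,0,0,71,44,0,1],
  ],
)

```text
time: 11.43
tcp_pos: [0.6711, 0.0377, 0.2114]
eef_rot: [-0.001, 0.706, 0.709, -0.001]
wrist_force: [0.1, -1.2, 0.3]
width: 0.0
gripper_force: 0.0
```

```bash
python3 - <<'E'
from h import *
import pickle
o=observe(); print(o['tcp_pos'],o['wrist_force'])
c=wristcam(); pickle.dump(c,open('w5.pkl','wb'))
h=cv2.cvtColor(c['img'],cv2.COLOR_RGB2HSV); m=cv2.inRange(h,(5,150,120),(18,255,255)); n,l,s,ce=cv2.connectedComponentsWithStats(m); print(s[1:],ce[1:])
cv2.imwrite('pics/w5.png',cv2.resize(c['img'][:,:,::-1],(640,480)))
move([.672,.0365,.12],np.pi/2)
E
```

```text
[0.67111927 0.03770751 0.21140046] [ 0.10321999 -1.16009146  0.29386637]
[[ 210   79    1    2    2]
 [ 210   82    1    1    1]
 [ 183  112    1    1    1]
 [  67  131    2    1    2]
 [  58  133    2    1    2]
 [  62  132    3    1    3]
 [  49  135    2    1    2]
 [  54  134    2    1    2]
 [  41  137    2    1    2]
 [  46  136    1    1    1]
 [  33  139    3    1    3]
 [  37  138    2    1    2]
 [  42  139    1    1    1]
 [  32  141    1    1    1]
 [  33  143    4    9    9]
 [  82  170    3    2    3]
 [ 136  171  140   38 2279]
 [  78  173    1    1    1]
 [  80  172    1    1    1]
 [  74  175    1    1    1]
 [  76  174    1    1    1]
 [  70  177    1    1    1]
 [  72  176    1    1    1]
 [  47  179    2    3    3]
 [  66  179    1    1    1]
 [  68  178    1    1    1]
 [  62  181    1    1    1]
 [  64  180    1    1    1]
 [  49  183    1    1    1]
 [  58  183    1    1    1]
 [  60  182    1    1    1]
 [  50  185    3    2    3]
 [  54  185    1    1    1]
 [  56  184    1    1    1]
 [ 377  217    3    1    3]
 [ 375  219    1    1    1]
 [ 374  225    1   
[... 1571 characters left out ...]
217.        ]
 [375.         219.        ]
 [374.         225.        ]
 [373.         232.        ]
 [372.         240.        ]
 [371.         246.        ]
 [322.70212766 251.4893617 ]
 [348.         251.        ]
 [347.5        253.        ]
 [370.         252.        ]
 [353.         254.        ]
 [357.5        254.        ]
 [365.22222222 254.77777778]
 [307.75       266.25      ]
 [317.5        268.        ]
 [324.         269.        ]
 [330.5        270.        ]
 [334.         270.        ]
 [339.         271.        ]
 [348.5        272.        ]
 [359.5        273.        ]
 [366.2        280.        ]
 [368.         284.        ]]
turn [-0.16  0.02  0.06] shift [ 1.2  1.4 91.9]
```

View pics/w5.png

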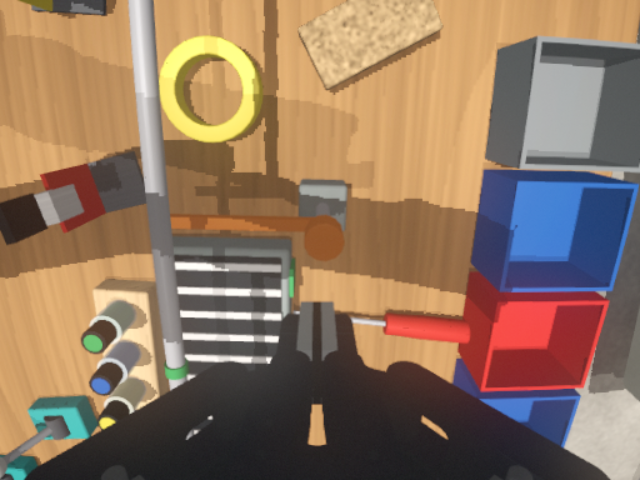

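The knob top is at (324,239) of 640 wide.

```bash
python3 - <<'E'
from h import *
import pickle
c=pickle.load(open('w5.pkl','rb'))
print(at(c,(324*.8,238*.8),.135),at(c,(324*.8,238*.8),.132))
print('G ring',at(c,(176*.8,373*.8),.178))
E
```

```text
[0.67515564 0.04144039 0.135     ] [0.67521167 0.040468   0.132     ]
G ring [ 0.58156304 -0.0351212   0.178     ]
```

Emit:
send_rows(
  moves=[
    [0,0,0,1,3,40,1],
    [0,0,0,1,3,75,1],
    [0,0,0,1,3,90,1],
    [0,0,0,1,3,100,1],
    [0,0,0,1,3,110,1],
    [0,0,0,1,3,120,1],
    [0,0,0,1,3,130,1],
    [0,0,0,1,3,138,1],
    [0,0,0,1,3,144,1],
    [0,0,0,1,3,147,1],
  ],
)

```text
time: 12.32
tcp_pos: [0.6752, 0.0345, 0.0662]
eef_rot: [0.001, 0.708, 0.707, -0.0]
wrist_force: [-1.9, -2.1, 4.2]
width: 0.0002
gripper_force: 2.1
```

Emit:
send_rows(
  moves=[
    [0,0,0,0,0,1,1],
    [0,0,0,0,0,2,1],
    [0,0,0,0,0,2,1],
  ],
)

```text
time: 12.57
tcp_pos: [0.6756, 0.0356, 0.0647]
eef_rot: [0.0, 0.707, 0.707, 0.001]
wrist_force: [0.0, -0.9, 0.5]
width: -0.0002
gripper_force: 0.8
```

Emit:
send_rows(
  moves=[
    [0,0,0,0,0,2,1],
    [0,0,0,0,0,2,1],
    [0,0,0,0,0,3,1],
    [0,0,0,0,0,3,1],
  ],
)

```text
time: 12.9
tcp_pos: [0.6757, 0.0358, 0.0645]
eef_rot: [0.0, 0.707, 0.707, 0.001]
wrist_force: [-5.9, -1.3, 18.1]
width: 0.0002
gripper_force: 8.9
```

Emit:
send_rows(
  moves=[
    [0,0,0,0,0,-40,1],
    [0,0,0,0,0,-80,1],
    [0,0,0,0,0,-120,1],
    [0,0,0,0,0,-160,1],
    [0,0,0,20,-20,-190,0],
    [0,0,0,48,-45,-195,-1],
    [0,0,0,75,-70,-195,-1],
    [0,0,0,103,-96,-195,-1],
    [0,0,0,130,-122,-195,-1],
    [0,0,0,158,-148,-195,-1],
  ],
)

```text
time: 13.73
tcp_pos: [0.5254, 0.1962, 0.2566]
eef_rot: [-0.001, 0.707, 0.707, 0.001]
wrist_force: [-0.2, 1.1, 0.7]
width: 0.0721
gripper_force: 0.0
```

Emit:
send_rows(
  moves=[
    [0,0,0,27,-26,0,-1],
    [0,0,0,54,-51,0,-1],
    [0,0,0,86,-81,0,-1],
    [0,0,0,86,-81,0,-1],
    [0,0,0,86,-81,0,-1],
    [0,0,0,86,-81,0,-1],
  ],
)

```text
time: 14.23
tcp_pos: [0.4461, 0.2805, 0.2567]
eef_rot: [0.0, 0.707, 0.708, 0.001]
wrist_force: [0.8, -0.0, -0.3]
width: 0.0856
gripper_force: 0.0
```

```bash
cat >> h.py <<'E'
def fit(c,hint,yaw0,col,save=None):
    "fit carrier pose by matching projected white/coloured model outline? -> foot rectangle by grey-dark mask"
E
python3 - <<'E'
from h import *
import pickle
o=observe(); print(o['tcp_pos'],o['wrist_force'],o['width'])
c=wristcam(); pickle.dump(c,open('w6.pkl','wb'))
p=proj(c,[.447,.3216,.1]); print(p); q=proj(c,[.446,.239,.1]);print(q)
cv2.imwrite('pics/w6.png',cv2.resize(c['img'][:,:,::-1],(800,600),interpolation=cv2.INTER_CUBIC))
E
```

```text
[0.44609127 0.28045753 0.25668824] [ 0.82209823 -0.0239738  -0.27395657] 0.08562723372695583
[254.70483576 132.34968829]
[253.55661045 206.57710676]
```

View pics/w6.png

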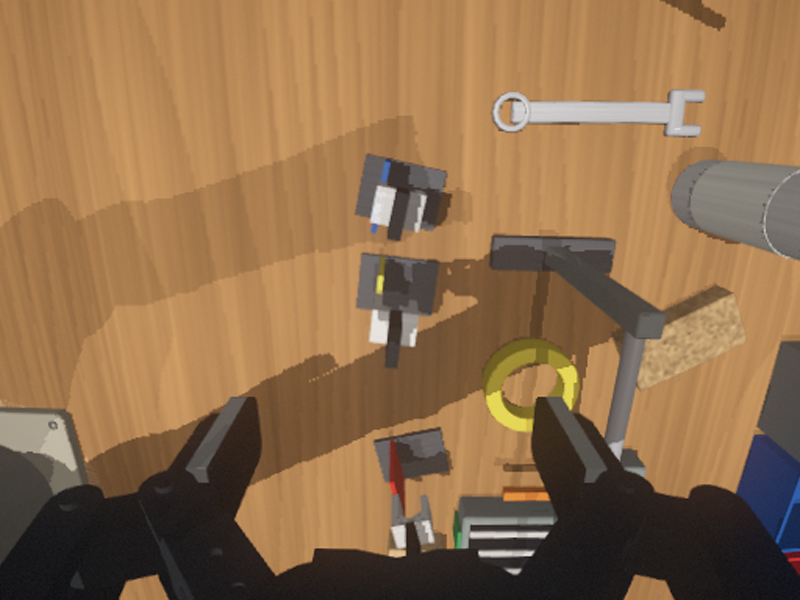

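Nothing has been knocked. Blue foot corners are (370,154),(447,171),(357,215), and its tab top runs (405,187)–(394,240).

```bash
python3 - <<'E'
from h import *
import pickle
c=pickle.load(open('w6.pkl','rb'));k=.64
a,b,e=[at(c,(x*k,y*k),.007) for x,y in[(370,154),(447,171),(357,215)]]
print('foot c',(b+e)/2,np.degrees(np.arctan2(*(b-a)[1::-1])))
print('tab',at(c,(405*k,187*k),.145),at(c,(394*k,240*k),.145))
a,b,e=[at(c,(x*k,y*k),.007) for x,y in[(364,253),(439,261),(357,307)]]
print('yel foot c',(b+e)/2,np.degrees(np.arctan2(*(b-a)[1::-1])))
move([.4475,.3215,.0895],np.radians(90-11.4))
E
```

```text
foot c [0.45043589 0.32115615 0.007     ] -11.92957540581792
tab [0.45068463 0.33856314 0.145     ] [0.44448064 0.30807582 0.145     ]
yel foot c [0.44722546 0.2403739  0.007     ] -6.114391772908351
turn [ 0.06 -0.02 11.33] shift [ 42.1   0.5 167.2]
```

Emit:
send_rows(
  moves=[
    [0,0,6,21,1,0,-1],
    [0,0,11.5,42,2,10,-1],
    [0,0,11.5,42,2,50,-1],
    [0,0,11.5,42,2,90,-1],
    [0,0,11.5,42,2,130,-1],
    [0,0,11.5,42,2,155,-1],
    [0,0,11.5,42,2,167,-1],
    [0,0,11.5,42,2,167,-1],
    [0,0,11.5,42,2,167,0.5],
    [0,0,11.5,42,2,167,0.7],
  ],
  squeeze=40,
)

```text
time: 15.12
tcp_pos: [0.4499, 0.3212, 0.0906]
eef_rot: [0.0, 0.775, 0.632, 0.001]
wrist_force: [0.2, 0.3, -0.7]
width: 0.0643
gripper_force: 0.0
```

Emit:
send_rows(
  moves=[
    [0,0,0,0,0,0,0.8],
    [0,0,0,0,0,0,1],
    [0,0,0,0,0,0,1],
    [0,0,0,0,0,0,1],
    [0,0,0,0,0,0,1],
  ],
  squeeze=40,
)

```text
time: 15.53
tcp_pos: [0.4478, 0.322, 0.09]
eef_rot: [-0.0, 0.774, 0.633, 0.0]
wrist_force: [-1.3, 0.1, 3.6]
width: 0.0075
gripper_force: 41.2
```

```bash
python3 - <<'E'
from h import *
move([.50,.15,.265],np.radians(88.8))
E
```

```text
turn [-1.000e-02 -4.000e-02 -1.031e+01] shift [-158.1   85.4 -175.1]
```

Emit:
send_rows(
  moves=[
    [0,0,0,0,0,-20,1],
    [0,0,0,0,0,-55,1],
    [0,0,0,0,0,-95,1],
    [0,0,0,0,0,-135,1],
    [0,0,0,0,0,-175,1],
    [0,0,-3,-20,11,-175,1],
    [0,0,-6,-48,26,-175,1],
    [0,0,-10.3,-78,42,-175,1],
    [0,0,-10.3,-108,58,-175,1],
    [0,0,-10.3,-138,74,-175,1],
  ],
)

```text
time: 16.37
tcp_pos: [0.4928, 0.1703, 0.2645]
eef_rot: [-0.0, 0.714, 0.7, 0.0]
wrist_force: [0.5, -0.2, -1.0]
width: 0.0074
gripper_force: 40.4
```

```bash
python3 - <<'E'
from h import *
move([.50,.15,.205],np.radians(88.8)); o=observe(); print(o['tcp_pos'],o['width'],o['wrist_force'])
E
```

```text
turn [-0.01 -0.01  0.03] shift [-20.2   7.7  59.5]
[0.49276591 0.17033932 0.26452638] 0.007403753122214618 [ 0.48651869 -0.22449037 -0.98458752]
```

Emit:
send_rows(
  moves=[
    [0,0,0,-12,4,20,1],
    [0,0,0,-20,7,45,1],
    [0,0,0,-20,7,59,1],
    [0,0,0,-20,7,59,1],
    [0,0,0,-20,27,59,1],
    [0,0,0,-20,47,59,1],
    [0,0,0,-20,67,59,1],
    [0,0,0,-20,80,59,1],
    [0,0,0,-20,86,59,1],
    [0,0,0,-20,86,59,1],
  ],
)

```text
time: 17.2
tcp_pos: [0.5797, 0.1501, 0.206]
eef_rot: [0.001, 0.715, 0.7, 0.0]
wrist_force: [-1.1, 1.1, -1.3]
width: 0.0077
gripper_force: 40.4
```

```bash
python3 - <<'E'
from h import *
move([.5797,.15,.163],np.radians(88.8)); o=observe(); print(o['tcp_pos'],o['width'],o['wrist_force'])
c=wristcam(); d=read_camera('side')
print('proj rail pts', [proj(d,[.5797,y,.17]).round(0) for y in(.1,.2)])
a=c['img'][:,:,::-1]; p=proj(d,[.58,.15,.17]).astype(int); s=d['img'][p[1]-50:p[1]+50,p[0]-50:p[0]+50,::-1]
cv2.imwrite('pics/v1.png',np.hstack([cv2.resize(a[100:340,130:390],(434,400)),cv2.resize(s,(366,400),interpolation=cv2.INTER_CUBIC)]))
E
```

```text
turn [ 0.08  0.01 -0.01] shift [-0.1 -0.1 43. ]
[0.57969838 0.1500723  0.2059559 ] 0.007653013664936627 [-1.13755773  1.13697176 -1.3073096 ]
proj rail pts [array([279., 154.]), array([275., 138.])]
```

View pics/v1.png

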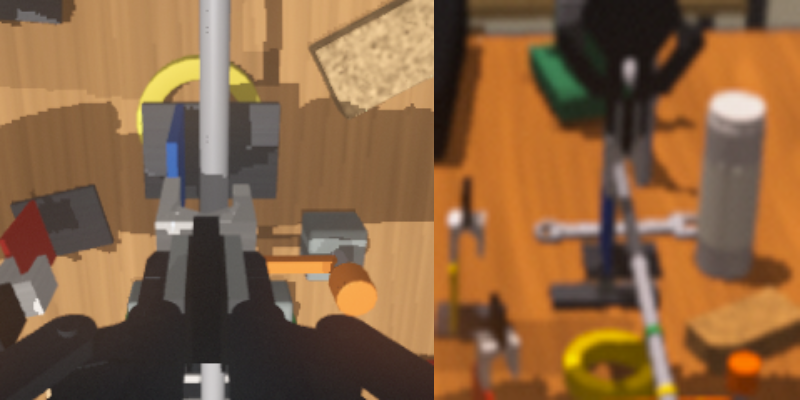

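The rail runs between the hook's legs, well centred. I'll lower it.

Emit:
send_rows(
  moves=[
    [0,0,0,0,1,10,1],
    [0,0,0,0,1,20,1],
    [0,0,0,0,1,30,1],
    [0,0,0,0,1,37,1],
    [0,0,0,0,1,40,1],
    [0,0,0,0,1,41,1],
    [0,0,0,0,1,41,1],
    [0,0,0,0,1,41,1],
  ],
)

```text
time: 17.97
tcp_pos: [0.58, 0.1497, 0.1646]
eef_rot: [0.0, 0.715, 0.699, 0.0]
wrist_force: [2.1, 0.2, -0.8]
width: 0.0075
gripper_force: 40.6
```

Emit:
send_rows(
  moves=[
    [0,0,0,0,0,1,1],
    [0,0,0,0,0,2,1],
    [0,0,0,0,0,2,1],
    [0,0,0,0,0,2,1],
  ],
)

```text
time: 18.3
tcp_pos: [0.581, 0.1498, 0.1638]
eef_rot: [0.001, 0.715, 0.699, 0.001]
wrist_force: [1.1, -0.5, 6.1]
width: 0.0074
gripper_force: 41.6
```

```bash
python3 - <<'E'
from h import *
import pickle
d=pickle.load(open('c0.pkl','rb')); T=d['top']; W=pickle.load(open('w2.pkl','rb')); S=d['side']
cols={'G':[(45,90,40),(85,255,255)],'Y':[(22,110,60),(34,255,255)],'R':[(0,150,80),(6,255,255)],'B':[(105,130,50),(125,255,255)]}
for nm,c in(('top',T),('w2',W),('side',S)):
    h=cv2.cvtColor(c['img'],cv2.COLOR_RGB2HSV)
    for n,(lo,hi) in cols.items():
        m=cv2.inRange(h,lo,hi); k,l,s,ce=cv2.connectedComponentsWithStats(m)
        for i in range(1,k):
            if 3<=s[i,4]<400:
                p=at(c,ce[i],.175); q=at(c,ce[i],.025)
                if .55<p[0]<.6 and -.3<p[1]<0: print(nm,n,'ring',s[i,4],p[:2].round(4))
                if (.49<q[0]<.53 or .63<q[0]<.67) and -.3<q[1]<0: print(nm,n,'tile?',s[i,4],s[i,2:4],q[:2].round(4))
E
```

```text
top G ring 11 [ 0.5783 -0.0357]
top G tile? 11 [8 2] [ 0.5135 -0.0326]
top Y tile? 12 [8 2] [ 0.648  -0.1137]
top Y ring 9 [ 0.5765 -0.1107]
top Y tile? 3 [3 1] [ 0.5092 -0.027 ]
top Y tile? 23 [11  3] [ 0.511  -0.1084]
top R ring 5 [ 0.5752 -0.1778]
top R tile? 17 [9 2] [ 0.5089 -0.1765]
top B ring 7 [ 0.5739 -0.2499]
top B tile? 4 [4 1] [ 0.5092 -0.247 ]
w2 G tile? 128 [ 7 25] [ 0.5112 -0.0357]
w2 G ring 175 [ 0.5758 -0.037 ]
w2 G tile? 175 [19 11] [ 0.6427 -0.0441]
w2 Y tile? 8 [1 8] [ 0.5072 -0.0387]
w2 Y tile? 128 [ 6 26] [ 0.5097 -0.1089]
w2 Y ring 156 [ 0.5744 -0.111 ]
w2 Y tile? 156 [18 13] [ 0.6404 -0.162 ]
w2 R tile? 90 [ 4 26] [ 0.508  -0.1757]
w2 R ring 74 [ 0.575  -0.1796]
w2 R tile? 74 [13  8] [ 0.6415 -0.2714]
w2 B tile? 23 [ 2 16] [ 0.508  -0.2558]
side G ring 3 [ 0.5777 -0.038 ]
side Y tile? 7 [1 7] [ 0.5126 -0.0299]
side Y tile? 3 [1 3] [ 0.6503 -0.0398]
side Y ring 12 [ 0.5993 -0.2759]
side Y tile? 12 [3 6] [ 0.6464 -0.1083]
side Y tile? 11 [3 6] [ 0.5125 -0.1065]
side R ring 8 [ 0.5745 -0.18  ]
side R tile? 8 [3 7] [ 0.6452 -0.1749]
side R tile? 10 [2 8] [ 0.5116 -0.1771]
```

Emit:
send_rows(
  moves=[
    [0,0,0,-8,0,-1,1],
    [0,0,0,-25,0,-1,1],
    [0,0,0,-50,0,-1,1],
    [0,0,0,-75,0,-1,1],
    [0,0,0,-100,0,-1,1],
    [0,0,0,-125,0,-1,1],
    [0,0,0,-150,0,-1,1],
    [0,0,0,-170,0,-1,1],
    [0,0,0,-180,0,-1,1],
    [0,0,0,-180,0,-1,1],
  ],
)

```text
time: 19.13
tcp_pos: [0.5763, -0.0341, 0.1643]
eef_rot: [0.002, 0.716, 0.698, -0.0]
wrist_force: [2.5, -3.0, 4.6]
width: 0.0073
gripper_force: 41.1
```

Emit:
send_rows(
  moves=[
    [0,0,0,-15,0,-0.5,1],
    [0,0,0,-40,0,-0.5,1],
    [0,0,0,-65,0.5,-0.5,1],
    [0,0,0,-90,1,-0.5,1],
    [0,0,0,-115,1,-0.5,1],
    [0,0,0,-140,1.5,-0.5,1],
    [0,0,0,-165,2,-0.5,1],
    [0,0,0,-190,2,-0.5,1],
    [0,0,0,-208,2,-0.5,1],
    [0,0,0,-216,2,-0.5,1],
  ],
)

```text
time: 19.97
tcp_pos: [0.5728, -0.2469, 0.1637]
eef_rot: [-0.0, 0.715, 0.699, -0.0]
wrist_force: [1.7, 1.5, 1.2]
width: 0.0074
gripper_force: 40.9
```

Emit:
send_rows(
  moves=[
    [0,0,0,0,0,0,1],
    [0,0,0,0,0,0,1],
    [0,0,0,0,0,0,1],
  ],
)

```text
time: 20.22
tcp_pos: [0.573, -0.2445, 0.1636]
eef_rot: [-0.001, 0.714, 0.7, -0.0]
wrist_force: [1.1, -1.0, 0.5]
width: 0.0072
gripper_force: 40.7
```

```bash
python3 - <<'E'
from h import *
import pickle
o=observe(); print(o['tcp_pos'],o['wrist_force'])
c=wristcam(); pickle.dump(c,open('w7.pkl','wb')); d=read_camera('top'); pickle.dump(d,open('t7.pkl','wb'))
for n in('red','yel'): pass
cols={'R':[(0,130,60),(8,255,255)],'Y':[(22,110,60),(34,255,255)],'B':[(100,100,40),(125,255,255)]}
h=cv2.cvtColor(c['img'],cv2.COLOR_RGB2HSV)
for n,(lo,hi) in cols.items():
    k,l,s,ce=cv2.connectedComponentsWithStats(cv2.inRange(h,lo,hi))
    for i in range(1,k):
        if s[i,4]>15: print(n,s[i],ce[i].round(1),at(c,ce[i],.175)[:2].round(4),at(c,ce[i],.025)[:2].round(4))
E
```

```text
[ 0.57301699 -0.2444528   0.16364127] [ 1.11378202 -0.99224436  0.46256235]
R [ 424    0   88   71 2784] [474.8  28.5] [ 0.6808 -0.1325] [ 0.7832 -0.1046]
R [182  94   6  33 137] [184.5 110.3] [ 0.5399 -0.1702] [ 0.507  -0.1783]
R [323  94   7  33 137] [325.8 110.4] [ 0.6095 -0.1715] [ 0.6436 -0.1809]
R [242 119  30  17 459] [256.8 127.2] [ 0.5754 -0.1792] [ 0.5766 -0.1961]
R [105 158  22  22 377] [115.8 168.1] [ 0.5007 -0.1986] [ 0.4303 -0.2341]
R [ 390  303  122   81 5506] [469.7 338. ] [ 0.7183 -0.3205] [ 0.8569 -0.4731]
R [346 333  20  19 100] [355.2 341.3] [ 0.6379 -0.3175] [ 0.6992 -0.4672]
Y [178  15   6  38 168] [180.5  33. ] [ 0.5407 -0.1349] [ 0.5086 -0.1092]
Y [328  15   6  38 180] [330.6  33.1] [ 0.6103 -0.1362] [ 0.6451 -0.1118]
Y [ 98  97  24  24 448] [109.9 108.5] [ 0.5023 -0.168 ] [ 0.4334 -0.1742]
B [ 93  30  24  26 490] [104.3  42.8] [ 0.5039 -0.1374] [ 0.4364 -0.1142]
B [ 484   80   28  101 2016] [500.8 131.5] [ 0.7041 -0.1819] [ 0.829  -0.2014]
B [230 163  10  50 343] [235.4 186.9] [ 0.5636 -0.2102] [ 0.5535 -0.2568]
B [187 169   5  28  88] [189.4 182.5] [ 0.5393 -0.2073] [ 0.5059 -0.2511]
B [319 168   5  29  87] [320.6 182.2] [ 0.6087 -0.2084] [ 0.6419 -0.2533]
B [ 105  245   60   40 1185] [139.9 261.6] [ 0.5058 -0.2548] [ 0.4403 -0.3443]
B [119 278   9   4  19] [123.1 279.7] [ 0.4935 -0.2673] [ 0.4162 -0.3688]
```

Emit:
send_rows(
  moves=[
    [0,0,0,-4,0.5,0,1],
    [0,0,0,-6,0.5,0,1],
    [0,0,0,-6,0.5,0,1],
    [0,0,0,-6,0.5,0,1],
    [0,0,0,-6,0.5,0,1],
  ],
)

```text
time: 20.73
tcp_pos: [0.5729, -0.2519, 0.1637]
eef_rot: [-0.001, 0.715, 0.699, -0.0]
wrist_force: [0.5, -1.0, -1.4]
width: 0.0075
gripper_force: 40.4
```

```bash
python3 - <<'E'
from h import *
import pickle
o=observe(); print(o['tcp_pos'],o['wrist_force'])
c=wristcam(); pickle.dump(c,open('w8.pkl','wb'))
h=cv2.cvtColor(c['img'],cv2.COLOR_RGB2HSV)
k,l,s,ce=cv2.connectedComponentsWithStats(cv2.inRange(h,(100,100,40),(125,255,255)))
for i in range(1,k):
    if s[i,4]>15: print(s[i],ce[i].round(1),at(c,ce[i],.175)[:2].round(4),at(c,ce[i],.025)[:2].round(4))
cv2.imwrite('pics/w8.png',cv2.resize(c['img'][90:290,150:350,::-1],(600,600),interpolation=cv2.INTER_CUBIC))
E
```

```text
[ 0.57293725 -0.25189418  0.16368004] [ 0.53506776 -0.99251524 -1.40141757]
[ 91  20  24  26 504] [102.8  32.4] [ 0.5038 -0.1401] [ 0.4362 -0.1123]
[ 484   72   28  101 2006] [500.9 125.7] [ 0.7035 -0.1866] [ 0.8278 -0.2035]
[319 161   5  29  90] [321.1 175. ] [ 0.6087 -0.212 ] [ 0.6418 -0.2532]
[187 162   5  28  89] [188.8 175.6] [ 0.5393 -0.2109] [ 0.5058 -0.251 ]
[230 163  10  43 334] [235.2 186.5] [ 0.5635 -0.2174] [ 0.5532 -0.2638]
[ 104  239   60   41 1200] [139. 256.] [ 0.5058 -0.2584] [ 0.44   -0.3443]
[118 273   9   4  22] [122.  274.5] [ 0.4934 -0.271 ] [ 0.4159 -0.3689]
```

View pics/w8.png

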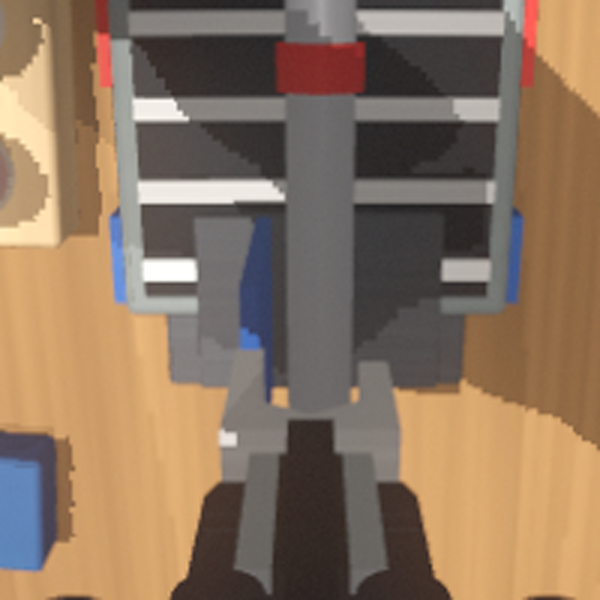

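```bash
python3 - <<'E'
from h import *
import pickle
c=pickle.load(open('w8.pkl','rb'))
for z in(.076,.08): print(z,at(c,(256,90+215/3-.3),z)-[0,.026,0], (at(c,(298,161.7),z)-at(c,(215,161.7),z))[0])
print('bottom edge foot? hook leg bottoms z .151',at(c,(150+250/3,90+350/3),.151),at(c,(150+375/3,90+362/3),.151))
E
```

```text
0.076 [ 0.57503577 -0.25222465  0.076     ] 0.07001150165699865
0.08 [ 0.57502226 -0.25132843  0.08      ] 0.0689140763937387
bottom edge foot? hook leg bottoms z .151 [ 0.56011777 -0.23796189  0.151     ] [ 0.58613524 -0.24117498  0.151     ]
```

Emit:
send_rows(
  moves=[
    [0,0,0,0,0,0.8,1],
    [0,0,0,0,0,0.8,0.6],
    [0,0,0,0,0,0.8,0],
    [0,0,0,0,0,0.8,-0.2],
    [0,0,0,0,0,0.8,-0.5],
    [0,0,0,0,0,-15,-1],
    [0,0,0,0,0,-50,-1],
    [0,0,0,0,0,-90,-1],
    [0,0,0,30,-13,-92,-1],
    [0,0,0,60,-26,-92,-1],
  ],
)

```text
time: 21.62
tcp_pos: [0.5501, -0.1942, 0.259]
eef_rot: [0.003, 0.716, 0.698, 0.001]
wrist_force: [0.1, 1.9, -1.5]
width: 0.0856
gripper_force: 0.0
```

Emit:
send_rows(
  moves=[
    [0,0,0,30,-13,0,-1],
    [0,0,0,60,-26,0,-1],
    [0,0,0,90,-39,0,-1],
    [0,0,0,120,-52,0,-1],
    [0,0,0,150,-65,0,-1],
    [0,0,0,180,-78,0,-1],
    [0,0,0,210,-91,0,-1],
    [0,0,0,210,-91,0,-1],
    [0,0,0,210,-91,0,-1],
    [0,0,0,210,-91,0,-1],
  ],
)

```text
time: 22.45
tcp_pos: [0.4626, 0.0198, 0.2563]
eef_rot: [0.0, 0.715, 0.7, 0.0]
wrist_force: [0.2, -0.4, 0.1]
width: 0.0853
gripper_force: 0.0
```

```bash
cat > carrier.py <<'E'
from h import *
from scipy.optimize import minimize
# model points: boxes in carrier frame -> silhouette; fit (x,y,yaw) by matching non-wood mask in local region
def box(x0,x1,y0,y1,z0,z1): return np.array([[x,y,z] for x in(x0,x1) for y in(y0,y1) for z in(z0,z1)])/1000
B=[box(-35,35,-26,26,0,8),box(-15,-11,-26,26,8,79),box(-16,16,-12,12,100,111),box(-16,-10,-12,12,79,105),box(10,16,-12,12,79,105),box(-4,4,-14,14,111,145)]
def sil(c,p,z0=0,shape=(384,512)):
    m=np.zeros(shape,np.uint8); cs,sn=np.cos(p[2]),np.sin(p[2])
    for b in B:
        q=np.c_[p[0]+cs*b[:,0]-sn*b[:,1],p[1]+sn*b[:,0]+cs*b[:,1],b[:,2]+z0]
        u=np.array([proj(c,v) for v in q]); cv2.fillConvexPoly(m,cv2.convexHull((u*16).astype(np.int32)),255,shift=4)
    return m
def fitcar(c,p0):
    h=cv2.cvtColor(c['img'],cv2.COLOR_RGB2HSV).astype(int)
    wood=(h[...,0]>=5)&(h[...,0]<=22)&(h[...,1]>75)
    obj=(~wood).astype(np.uint8)*255; obj=cv2.medianBlur(obj,3)
    roi=cv2.dilate(sil(c,p0),np.ones((21,21)))>0
    f=lambda p: np.sum(((sil(c,p)>0)!=(obj>0))&roi)
    best=min(((f([p0[0]+dx,p0[1]+dy,p0[2]+a]),dx,dy,a) for dx in np.arange(-.02,.021,.005) for dy in np.arange(-.02,.021,.005) for a in np.radians([-12,-6,0,6,12])))
    p=np.array(p0)+best[1:]
    r=minimize(f,p,method='Nelder-Mead',options=dict(initial_simplex=[p,p+[.003,0,0],p+[0,.003,0],p+[0,0,.05]],xatol=1e-4))
    return r.x,r.fun,roi.sum(),obj
E
python3 - <<'E'
from carrier import *
import pickle
c=pickle.load(open('w6.pkl','rb'))
r=fitcar(c,[.448,.322,np.radians(-11)])
print('check blue',r[0][:2],np.degrees(r[0][2]),r[1:3])
r=fitcar(c,[.446,.239,np.radians(-6)]); print('yel',r[0][:2],np.degrees(r[0][2]),r[1:3])
o=observe(); print(o['tcp_pos'],o['wrist_force'],o['width'])
c=wristcam(); pickle.dump(c,open('w9.pkl','wb'))
r=fitcar(c,[.4626,.0568,np.radians(12.2)]); print('red',r[0][:2],np.degrees(r[0][2]),r[1:3])
v=c['img'][:,:,::-1].copy(); cc,_=cv2.findContours(sil(c,r[0]),0,1); cv2.drawContours(v,cc,-1,(0,255,0),1)
cv2.imwrite('pics/w9.png',v)
E
```

```text
check blue [0.44790773 0.32189718] -14.174135612035672 (np.float64(218.0), np.int64(5198))
yel [0.44465468 0.23929701] -7.339017795910481 (np.float64(330.0), np.int64(5718))
[0.46260166 0.01984113 0.25631857] [ 0.23675766 -0.40497821  0.10836685] 0.08529006537337501
red [0.43504298 0.03271322] 15.04477312726529 (np.float64(134.0), np.int64(5299))
```

```bash
python3 - <<'E'
from carrier import *
import pickle
c=pickle.load(open('w9.pkl','rb'))
r=fitcar(c,[.437,.035,np.radians(14)]); print('red',r[0][:2],np.degrees(r[0][2]),r[1:3])
t=read_camera('top'); r2=fitcar(t,[.437,.035,np.radians(14)]); print('red top',r2[0][:2],np.degrees(r2[0][2]),r2[1:3])
r2=fitcar(t,[.446,.239,np.radians(-7)]); print('yel top',r2[0][:2],np.degrees(r2[0][2]),r2[1:3])
h=cv2.cvtColor(c['img'],cv2.COLOR_RGB2HSV)
k,l,s,ce=cv2.connectedComponentsWithStats(cv2.inRange(h,(0,130,60),(8,255,255)))
for i in range(1,k):
    if s[i,4]>15: print(s[i],at(c,ce[i],.05)[:2].round(3))
move([.437,.034,.0895],np.radians(90+14))
E
```

```text
red [0.43477555 0.03336466] 15.578625386877556 (np.float64(379.0), np.int64(5378))
red top [0.4471554  0.05318578] 1.765537829609701 (np.float64(597.0), np.int64(1747))
yel top [0.44095095 0.22422005] -13.015335241912503 (np.float64(730.0), np.int64(1968))
[210 129  15  21 198] [0.419 0.047]
[ 438  188   74   77 2195] [ 0.789 -0.08 ]
[285 268   4  28  83] [ 0.506 -0.157]
[248 330  14  11 122] [ 0.459 -0.253]
turn [  0.04   0.04 -15.35] shift [ 14.5 -26.2 166.7]
```

View pics/w9.png

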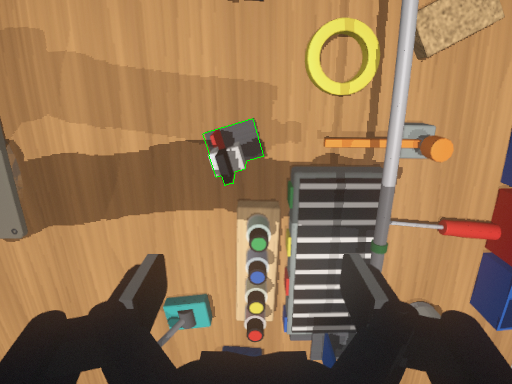

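Red was knocked to (.435,.033), yaw 15°, and the outline fits well. I'll grasp it there.

Emit:
send_rows(
  moves=[
    [0,0,-7,6,-14,0,-1],
    [0,0,-14,12.6,-28,10,-1],
    [0,0,-16.4,12.6,-28,50,-1],
    [0,0,-16.4,12.6,-28,90,-1],
    [0,0,-16.4,12.6,-28,130,-1],
    [0,0,-16.4,12.6,-28,155,-1],
    [0,0,-16.4,12.6,-28,167,-1],
    [0,0,-16.4,12.6,-28,167,-1],
    [0,0,-16.4,12.6,-28,167,0.5],
    [0,0,-16.4,12.6,-28,167,0.7],
  ],
  squeeze=40,
)

```text
time: 23.38
tcp_pos: [0.4356, 0.0327, 0.0897]
eef_rot: [0.001, 0.608, 0.794, 0.0]
wrist_force: [0.4, 0.6, -0.0]
width: 0.0639
gripper_force: 0.0
```

Emit:
send_rows(
  moves=[
    [0,0,0,0,0,0,0.8],
    [0,0,0,0,0,0,1],
    [0,0,0,0,0,0,1],
    [0,0,0,0,0,0,1],
    [0,0,0,0,0,0,1],
  ],
  squeeze=40,
)

```text
time: 23.8
tcp_pos: [0.4348, 0.0336, 0.0896]
eef_rot: [0.0, 0.608, 0.794, 0.0]
wrist_force: [-1.2, 0.7, 7.2]
width: 0.0073
gripper_force: 39.8
```

```bash
python3 - <<'E'
from h import *
move([.50,.13,.205],np.radians(88.8))
E
```

```text
turn [ 5.000e-02 -1.000e-02  1.638e+01] shift [  76.    88.3 -115.4]
```

Emit:
send_rows(
  moves=[
    [0,0,0,0,0,-20,1],
    [0,0,0,0,0,-55,1],
    [0,0,0,0,0,-90,1],
    [0,0,0,0,0,-116,1],
    [0,0,6,18,21,-116,1],
    [0,0,12,38,44,-116,1],
    [0,0,16.4,58,67,-116,1],
    [0,0,16.4,76,88,-116,1],
    [0,0,16.4,76,88,-116,1],
    [0,0,16.4,76,88,-116,1],
  ],
)

```text
time: 24.63
tcp_pos: [0.4995, 0.1315, 0.2044]
eef_rot: [-0.0, 0.713, 0.701, -0.0]
wrist_force: [-0.3, -0.2, -2.1]
width: 0.0073
gripper_force: 39.4
```

```bash
python3 - <<'E'
from h import *
move([.5803,.13,.206],np.radians(88.8)); o=observe(); print(o['tcp_pos'],o['width'],o['wrist_force'])
E
```

```text
turn [-0.04  0.02  0.18] shift [-0.  80.8 -1.6]
[0.49948623 0.13148508 0.20442487] 0.007272013876950399 [-0.33679626 -0.21196912 -2.0595464 ]
```

Emit:
send_rows(
  moves=[
    [0,0,0,0,20,-1,1],
    [0,0,0,0,45,-1,1],
    [0,0,0,0,68,-1,1],
    [0,0,0,0,80,-1,1],
    [0,0,0,0,81,-1,1],
    [0,0,0,0,81,10,1],
    [0,0,0,0,81,22,1],
    [0,0,0,0,81,32,1],
    [0,0,0,0,81,38,1],
    [0,0,0,0,81,39,1],
  ],
)

```text
time: 25.47
tcp_pos: [0.5792, 0.1279, 0.1648]
eef_rot: [-0.001, 0.715, 0.699, -0.001]
wrist_force: [-0.6, 0.1, -1.5]
width: 0.0074
gripper_force: 39.6
```

Emit:
send_rows(
  moves=[
    [0,0,0,0,0,1,1],
    [0,0,0,0,0,2,1],
    [0,0,0,0,0,2,1],
    [0,0,0,0,0,2,1],
  ],
)

```text
time: 25.8
tcp_pos: [0.5805, 0.1282, 0.1643]
eef_rot: [0.0, 0.715, 0.7, 0.0]
wrist_force: [0.5, -0.3, -1.2]
width: 0.0074
gripper_force: 39.5
```

Emit:
send_rows(
  moves=[
    [0,0,0,0,0,1,1],
    [0,0,0,0,0,1.5,1],
    [0,0,0,0,0,1.5,1],
  ],
)

```text
time: 26.05
tcp_pos: [0.5812, 0.1283, 0.163]
eef_rot: [0.0, 0.715, 0.7, 0.001]
wrist_force: [0.7, 0.3, 0.5]
width: 0.0075
gripper_force: 40.1
```

Emit:
send_rows(
  moves=[
    [0,0,0,-8,0,0,1],
    [0,0,0,-25,0,0,1],
    [0,0,0,-50,0,0,1],
    [0,0,0,-75,0.3,0,1],
    [0,0,0,-100,0.5,0,1],
    [0,0,0,-125,0.5,0,1],
    [0,0,0,-150,1,0,1],
    [0,0,0,-170,1,0,1],
    [0,0,0,-180,1,0,1],
    [0,0,0,-180,1,0,1],
  ],
)

```text
time: 26.88
tcp_pos: [0.5775, -0.0558, 0.1629]
eef_rot: [0.001, 0.716, 0.698, -0.001]
wrist_force: [1.9, -1.3, 0.3]
width: 0.0072
gripper_force: 39.8
```

Emit:
send_rows(
  moves=[
    [0,0,0,-10,0,0,1],
    [0,0,0,-30,0,0,1],
    [0,0,0,-50,0.3,0,1],
    [0,0,0,-75,0.5,0,1],
    [0,0,0,-95,0.8,0,1],
    [0,0,0,-115,1,0,1],
    [0,0,0,-125,1,0,1],
    [0,0,0,-129,1,0,1],
    [0,0,0,-129,1,0,1],
    [0,0,0,-129,1,0,1],
  ],
)

```text
time: 27.72
tcp_pos: [0.576, -0.1792, 0.1622]
eef_rot: [-0.001, 0.714, 0.7, 0.0]
wrist_force: [-0.6, -0.2, -0.6]
width: 0.0074
gripper_force: 39.6
```

```bash
cat > chk.py <<'E'
from h import *
import pickle
o=observe(); print(o['tcp_pos'],o['wrist_force'])
c=wristcam(); pickle.dump(c,open('w10.pkl','wb'))
h=cv2.cvtColor(c['img'],cv2.COLOR_RGB2HSV)
for n,lo,hi in(('R',(0,130,60),(8,255,255)),('Y',(22,110,60),(34,255,255)),('G',(45,90,40),(85,255,255))):
    k,l,s,ce=cv2.connectedComponentsWithStats(cv2.inRange(h,lo,hi))
    for i in range(1,k):
        if s[i,4]>15: print(n,s[i],at(c,ce[i],.175)[:2].round(4),at(c,ce[i],.025)[:2].round(4))
# foot near edge: grey values along columns either side of the rail
g=cv2.cvtColor(c['img'],cv2.COLOR_RGB2GRAY)
for x in (222,280,290): print(x,g[145:180,x])
print('edge row 161.7 ->y',at(c,(256,161.7),.079)[1]-.026)
E
python3 chk.py
```

```text
[ 0.57596698 -0.17916759  0.16220673] [-0.5565904  -0.17182446 -0.60267273]
R [ 415   34   97  103 3619] [ 0.6891 -0.0973] [ 0.7977 -0.0981]
R [184 161   6  31 115] [ 0.5415 -0.1384] [ 0.5071 -0.179 ]
R [318 161   5  32 116] [ 0.6108 -0.1398] [ 0.6436 -0.1818]
R [230 163  10  61 370] [ 0.5666 -0.145 ] [ 0.5565 -0.1921]
R [114 231  21  19 309] [ 0.5021 -0.1747] [ 0.4295 -0.2506]
R [ 439  341   73   43 1674] [ 0.7354 -0.2764] [ 0.889  -0.4508]
Y [180  92   6  33 134] [ 0.5422 -0.1034] [ 0.5085 -0.1102]
Y [322  92   7  33 145] [ 0.6115 -0.105 ] [ 0.645  -0.1133]
Y [239 114  30  18 495] [ 0.5767 -0.1116] [ 0.5764 -0.1263]
Y [107 178  22  22 377] [ 0.5036 -0.1442] [ 0.4326 -0.1906]
G [176   4   5  38 152] [ 0.5431 -0.0653] [ 0.5102 -0.0352]
G [327   4   6  38 161] [ 0.6122 -0.0663] [ 0.6464 -0.037 ]
G [ 94  55  24  25 461] [ 0.5067 -0.0833] [ 0.4385 -0.0706]
G [  0 284  23   9 117] [ 0.421  -0.2082] [ 0.2698 -0.3165]
222 [110 126 125 124 124 126 128 109  47  46  47  47  48  49  48  51  52  59
  63  65  65  66  65  68  66  66  65  65  67  67  69  69  69  68  67]
280 [106 125 128 125 125 125 127 107  36  37  35  35  39  37  35  34  41  49
  54  56  55  55  56  54  56  55  56  57  54  57  56  59  57  56  56]
290 [137 177 181 173 150 126 125 109  40  42  41  38  40  40  37  38  43  51
  57  54  56  57  56  56  57  57  54  57  59  56  55  57  59  56  58]
edge row 161.7 ->y -0.17871843650572988
```

Emit:
send_rows(
  moves=[
    [0,0,0,-0.5,0,0.5,1],
    [0,0,0,-0.5,0,0.5,0.6],
    [0,0,0,-0.5,0,0.5,0],
    [0,0,0,-0.5,0,0.5,-0.2],
    [0,0,0,-0.5,0,0.5,-0.5],
    [0,0,0,-0.5,0,-15,-1],
    [0,0,0,0,0,-50,-1],
    [0,0,0,0,0,-90,-1],
    [0,0,0,30,-11,-94,-1],
    [0,0,0,60,-22,-94,-1],
  ],
)

```text
time: 28.6
tcp_pos: [0.557, -0.1227, 0.2597]
eef_rot: [0.003, 0.716, 0.698, 0.002]
wrist_force: [0.2, 1.4, -0.4]
width: 0.0855
gripper_force: 0.0
```

Emit:
send_rows(
  moves=[
    [0,0,0,36,-13,0,-1],
    [0,0,0,72,-26,0,-1],
    [0,0,0,108,-39,0,-1],
    [0,0,0,144,-53,0,-1],
    [0,0,0,180,-66,0,-1],
    [0,0,0,216,-79,0,-1],
    [0,0,0,252,-92,0,-1],
    [0,0,0,288,-105,0,-1],
    [0,0,0,316,-116,0,-1],
    [0,0,0,316,-116,0,-1],
  ],
)

```text
time: 29.43
tcp_pos: [0.443, 0.2054, 0.2562]
eef_rot: [-0.002, 0.711, 0.703, 0.001]
wrist_force: [-0.2, 0.0, -0.7]
width: 0.0852
gripper_force: 0.0
```

Emit:
send_rows(
  moves=[
    [0,0,0,0,0,0,-1],
    [0,0,0,0,0,0,-1],
    [0,0,0,0,0,0,-1],
  ],
)

```text
time: 29.68
tcp_pos: [0.4466, 0.1966, 0.2566]
eef_rot: [0.0, 0.715, 0.699, -0.0]
wrist_force: [0.1, -0.6, 0.2]
width: 0.0854
gripper_force: 0.0
```

```bash
python3 - <<'E'
from carrier import *
import pickle
o=observe(); print(o['tcp_pos'],o['wrist_force'],o['width'])
c=wristcam(); pickle.dump(c,open('w11.pkl','wb'))
r=fitcar(c,[.4455,.2395,np.radians(-6.5)]); print(r[0][:2],np.degrees(r[0][2]),r[1:3])
move([*r[0][:2],.0895],np.pi/2+r[0][2])
E
```

```text
[0.44656328 0.19656538 0.25664943] [ 0.08777653 -0.60617629  0.19705283] 0.08539993950121638
[0.44475444 0.23904514] -7.539015671762877 (np.float64(237.0), np.int64(5088))
turn [0.02 0.02 6.15] shift [ 42.6  -2.9 167.1]
```

Emit:
send_rows(
  moves=[
    [0,0,3,21,-1,0,-1],
    [0,0,5.8,42.5,-2,10,-1],
    [0,0,5.8,42.5,-2,50,-1],
    [0,0,5.8,42.5,-2,90,-1],
    [0,0,5.8,42.5,-2,130,-1],
    [0,0,5.8,42.5,-2,155,-1],
    [0,0,5.8,42.5,-2,167,-1],
    [0,0,5.8,42.5,-2,167,-1],
    [0,0,5.8,42.5,-2,167,0.5],
    [0,0,5.8,42.5,-2,167,0.7],
  ],
  squeeze=40,
)

```text
time: 30.57
tcp_pos: [0.4462, 0.2402, 0.0905]
eef_rot: [0.0, 0.75, 0.662, 0.001]
wrist_force: [-0.5, -0.7, 0.4]
width: 0.064
gripper_force: 0.0
```

Emit:
send_rows(
  moves=[
    [0,0,0,0,0,0,0.8],
    [0,0,0,0,0,0,1],
    [0,0,0,0,0,0,1],
    [0,0,0,0,0,0,1],
    [0,0,0,0,0,0,1],
  ],
  squeeze=40,
)

```text
time: 30.98
tcp_pos: [0.445, 0.241, 0.0901]
eef_rot: [-0.0, 0.749, 0.663, 0.0]
wrist_force: [-1.4, 0.1, 6.1]
width: 0.0076
gripper_force: 40.0
```

```bash
python3 - <<'E'
from h import *
move([.50,.14,.205],np.radians(88.8))
E
```

```text
turn [ 0.03 -0.05 -5.81] shift [ -93.4   66.9 -115. ]
```

Emit:
send_rows(
  moves=[
    [0,0,0,0,0,-20,1],
    [0,0,0,0,0,-55,1],
    [0,0,0,0,0,-90,1],
    [0,0,0,0,0,-115,1],
    [0,0,-2,-22,16,-115,1],
    [0,0,-4,-46,33,-115,1],
    [0,0,-5.8,-70,50,-115,1],
    [0,0,-5.8,-93,67,-115,1],
    [0,0,-5.8,-93,67,-115,1],
    [0,0,-5.8,-93,67,-115,1],
  ],
)

```text
time: 31.82
tcp_pos: [0.5004, 0.138, 0.2044]
eef_rot: [0.0, 0.716, 0.698, -0.0]
wrist_force: [0.1, 0.7, -0.3]
width: 0.0073
gripper_force: 39.3
```

```bash
python3 - <<'E'
from h import *
move([.5803,.14,.206],np.radians(88.8)); o=observe(); print(o['tcp_pos'],o['width'],o['wrist_force'])
E
```

```text
turn [-0.    0.04 -0.27] shift [ 4.  79.8 -1.6]
[0.50044764 0.13803452 0.20443897] 0.007276198087355824 [ 0.12621113  0.68342377 -0.32325513]
```

Emit:
send_rows(
  moves=[
    [0,0,0,0,20,-1,1],
    [0,0,0,0,45,-1,1],
    [0,0,0,0,68,-1,1],
    [0,0,0,0,79,-1,1],
    [0,0,0,0,80,-1,1],
    [0,0,0,0,80,10,1],
    [0,0,0,0,80,22,1],
    [0,0,0,0,80,32,1],
    [0,0,0,0,80,38,1],
    [0,0,0,0,80,40,1],
  ],
)

```text
time: 32.65
tcp_pos: [0.5801, 0.1389, 0.1643]
eef_rot: [0.0, 0.714, 0.7, 0.001]
wrist_force: [1.1, 0.4, 8.1]
width: 0.0076
gripper_force: 40.8
```

Emit:
send_rows(
  moves=[
    [0,0,0,0,0,1,1],
    [0,0,0,0,0,2,1],
    [0,0,0,0,0,2,1],
    [0,0,0,0,0,2,1],
  ],
)

```text
time: 32.98
tcp_pos: [0.581, 0.1389, 0.1637]
eef_rot: [0.001, 0.715, 0.7, 0.001]
wrist_force: [1.6, 0.3, 6.5]
width: 0.0073
gripper_force: 40.5
```

Emit:
send_rows(
  moves=[
    [0,0,0,-8,0,-1.2,1],
    [0,0,0,-25,0,-1.2,1],
    [0,0,0,-50,0,-1.2,1],
    [0,0,0,-75,0.3,-1.2,1],
    [0,0,0,-100,0.5,-1.2,1],
    [0,0,0,-125,0.5,-1.2,1],
    [0,0,0,-150,1,-1.2,1],
    [0,0,0,-170,1,-1.2,1],
    [0,0,0,-180,1,-1.2,1],
    [0,0,0,-180,1,-1.2,1],
  ],
)

```text
time: 33.82
tcp_pos: [0.5768, -0.0452, 0.164]
eef_rot: [0.001, 0.716, 0.698, -0.001]
wrist_force: [1.4, -2.8, 1.5]
width: 0.0073
gripper_force: 39.8
```

Emit:
send_rows(
  moves=[
    [0,0,0,-10,0,0,1],
    [0,0,0,-30,0,0,1],
    [0,0,0,-50,0.3,0,1],
    [0,0,0,-62,0.5,0,1],
    [0,0,0,-68,0.5,0,1],
    [0,0,0,-69,0.5,0,1],
    [0,0,0,-69,0.5,0,1],
    [0,0,0,-69,0.5,0,1],
  ],
)

```text
time: 34.48
tcp_pos: [0.5761, -0.11, 0.1635]
eef_rot: [-0.0, 0.714, 0.7, -0.0]
wrist_force: [1.4, -1.7, 0.5]
width: 0.0075
gripper_force: 39.8
```

```bash
python3 chk.py
```

```text
[ 0.57608528 -0.1100168   0.16353072] [ 1.35133106 -1.72522351  0.49505388]
R [ 406  103  106  105 4486] [ 0.6966 -0.0612] [ 0.8116 -0.0941]
R [191 223   5  29  93] [ 0.5415 -0.1056] [ 0.5072 -0.181 ]
R [314 223   5  29  94] [ 0.611  -0.1068] [ 0.6436 -0.1835]
R [127 295  18  15 189] [ 0.5013 -0.1487] [ 0.4283 -0.2657]
Y [186 161   6  33 122] [ 0.5422 -0.0704] [ 0.5086 -0.1121]
Y [318 162   6  31 121] [ 0.6117 -0.0716] [ 0.6449 -0.1144]
Y [230 164  11  62 451] [ 0.5669 -0.0775] [ 0.557 -0.126]
Y [121 251  20  19 301] [ 0.5035 -0.1192] [ 0.4328 -0.2077]
G [181  86   6  32 109] [ 0.5429 -0.0316] [ 0.5101 -0.036 ]
G [323  86   7  33 120] [ 0.6124 -0.0329] [ 0.6464 -0.0385]
G [242 103  29  18 457] [ 0.5782 -0.0371] [ 0.5792 -0.0468]
G [108 147  22  21 351] [ 0.5065 -0.0582] [ 0.4385 -0.088 ]
G [ 33 325  19  26 104] [ 0.4308 -0.1785] [ 0.2901 -0.3241]
222 [45 47 47 45 49 46 47 48 48 50 45 47 47 48 47 48 64 75 63 65 66 65 67 67
 66 67 67 65 67 68 70 68 69 69 70]
280 [61 59 58 59 57 58 57 57 57 55 56 55 57 56 55 50 70 81 68 70 70 68 69 70
 69 68 69 67 68 69 66 68 67 68 65]
290 [72 73 73 69 60 59 60 59 60 59 58 56 58 57 58 56 69 79 69 70 69 70 70 69
 69 69 68 69 70 68 68 69 70 68 69]
edge row 161.7 ->y -0.10996613026090354
```

Emit:
send_rows(
  moves=[
    [0,0,0,-1.2,0,0.5,1],
    [0,0,0,-1.2,0,0.5,1],
    [0,0,0,-1.2,0,0.5,0.6],
    [0,0,0,-1.2,0,0.5,0],
    [0,0,0,-1.2,0,0.5,-0.2],
    [0,0,0,-1.2,0,0.5,-0.5],
    [0,0,0,-1.2,0,-15,-1],
    [0,0,0,0,0,-50,-1],
    [0,0,0,0,0,-90,-1],
    [0,0,0,25,16,-90,-1],
  ],
)

```text
time: 35.37
tcp_pos: [0.5939, -0.0944, 0.2616]
eef_rot: [0.006, 0.718, 0.696, 0.001]
wrist_force: [1.2, -2.4, 1.8]
width: 0.0856
gripper_force: 0.0
```

Emit:
send_rows(
  moves=[
    [0,0,0,25,16,0,-1],
    [0,0,0,50,32,0,-1],
    [0,0,0,75,48,0,-1],
    [0,0,0,100,64,0,-1],
    [0,0,0,123,80,0,-1],
    [0,0,0,123,80,0,-1],
    [0,0,0,123,80,0,-1],
    [0,0,0,123,80,0,-1],
  ],
)

```text
time: 36.03
tcp_pos: [0.6747, 0.0343, 0.2532]
eef_rot: [-0.0, 0.715, 0.699, -0.001]
wrist_force: [-0.1, 0.1, 0.4]
width: 0.0853
gripper_force: 0.0
```

```bash
python3 - <<'E'
from h import *
move([.6755,.0365,.044],np.radians(88.8)); o=observe(); print(o['tcp_pos'],o['width'],o['wrist_force'])
c=wristcam(); print(proj(c,[.6755,.0365,.09]))
h=cv2.cvtColor(c['img'],cv2.COLOR_RGB2HSV)
m=cv2.inRange(h,(5,150,120),(18,255,255)); k,l,s,ce=cv2.connectedComponentsWithStats(m); print([ (s[i],ce[i]) for i in range(1,k) if s[i,4]>100])
t=read_camera('top'); cv2.imwrite('pics/t12.png',t['img'][:,:,::-1]); cv2.imwrite('pics/w12.png',c['img'][:,:,::-1])
E
```

```text
turn [-0.08  0.07 -0.06] shift [  2.5   1.  209.2]
[0.67469075 0.03431778 0.25322718] 0.08533699042322287 [-0.08154815  0.06629214  0.37082545]
[254.74014439 166.99410411]
[(array([ 153,  151,  114,   28, 1387], dtype=int32), array([220.4260995, 160.3554434]))]
```

Emit:
send_rows(
  moves=[
    [0,0,0,2.5,1,40,-1],
    [0,0,0,2.5,1,80,-1],
    [0,0,0,2.5,1,110,-1],
    [0,0,0,2.5,1,140,-1],
    [0,0,0,2.5,1,160,-1],
    [0,0,0,2.5,1,180,-1],
    [0,0,0,2.5,1,195,-1],
    [0,0,0,2.5,1,205,-1],
    [0,0,0,2.5,1,208,-1],
    [0,0,0,2.5,1,208,0],
  ],
)

```text
time: 36.97
tcp_pos: [0.6759, 0.037, 0.0454]
eef_rot: [-0.0, 0.715, 0.699, -0.0]
wrist_force: [0.0, 0.2, -0.6]
width: 0.0754
gripper_force: 0.0
```

Emit:
send_rows(
  moves=[
    [0,0,0,0,0,0,0.3],
    [0,0,0,0,0,0,0.5],
    [0,0,0,0,0,0,1],
    [0,0,0,0,0,0,1],
    [0,0,0,0,0,0,1],
    [0,0,0,0,0,0,1],
  ],
  squeeze=70,
)

```text
time: 37.47
tcp_pos: [0.6758, 0.0379, 0.0471]
eef_rot: [-0.0, 0.715, 0.7, -0.0]
wrist_force: [-3.1, 0.2, 6.8]
width: 0.0256
gripper_force: 68.4
```

Emit:
send_rows(
  moves=[
    [0,0,0,0,0,-8,1],
    [0,0,0,0,0,-16,1],
    [0,0,0,0,0,-24,1],
    [0,0,0,0,0,-32,1],
    [0,0,0,0,0,-40,1],
    [0,0,0,0,0,-46,1],
    [0,0,0,0,0,-48,1],
    [0,0,0,0,0,-48,1],
    [0,0,0,0,0,-48,1],
  ],
)

```text
time: 38.22
tcp_pos: [0.6757, 0.0379, 0.0924]
eef_rot: [-0.001, 0.715, 0.7, -0.001]
wrist_force: [2.6, 0.3, -17.7]
width: 0.0256
gripper_force: 76.1
```

```bash
python3 - <<'E'
from h import *
d=read_camera('side')
for z in(.090,.135): print(z,proj(d,[.6755,.037,z]))
h=cv2.cvtColor(d['img'],cv2.COLOR_RGB2HSV)
m=cv2.inRange(h,(5,200,150),(14,255,255)); k,l,s,ce=cv2.connectedComponentsWithStats(m); print([ (s[i],ce[i]) for i in range(1,k) if s[i,4]>15])
E
```

```text
0.09 [310.05696769 184.64013661]
0.135 [311.4222156 172.9224436]
[(array([237, 107,   7,  15,  37], dtype=int32), array([239.89189189, 114.45945946])), (array([237, 116,  27,  49, 291], dtype=int32), array([247.38831615, 142.03092784])), (array([ 114,  123,  127,   95, 3267], dtype=int32), array([180.12917049, 175.58157331])), (array([155, 139,   8,  11,  29], dtype=int32), array([158.65517241, 144.44827586])), (array([282, 142,  15,   6,  31], dtype=int32), array([287.96774194, 144.48387097])), (array([    0,   152,   198,   232, 16729], dtype=int32), array([ 74.8115249 , 304.96437324])), (array([252, 157,   8,   8,  29], dtype=int32), array([255.51724138, 160.86206897])), (array([292, 156,   6,  10,  21], dtype=int32), array([294.52380952, 161.        ])), (array([232, 165,   6,   9,  26], dtype=int32), array([234.38461538, 169.34615385])), (array([290, 164,   5,  13,  22], dtype=int32), array([292.59090909, 169.77272727])), (array([110, 166,   6,  11,  24], dtype=int32), array([112.16666667, 171.125     ])), (array([251, 166,   8,  19,  47], dtype=int32), array([254.74468085, 174.
[... 1779 characters left out ...]
35, 280.82352941])), (array([205, 282,  29,  41, 362], dtype=int32), array([217.99171271, 307.56353591])), (array([355, 287,  11,  14,  54], dtype=int32), array([359.87037037, 292.24074074])), (array([202, 296,   3,  10,  16], dtype=int32), array([202.75  , 300.0625])), (array([180, 308,   7,  16,  28], dtype=int32), array([183.28571429, 316.89285714])), (array([188, 324,   8,   7,  19], dtype=int32), array([191.68421053, 327.52631579])), (array([170, 336,   8,   7,  23], dtype=int32), array([173.7826087 , 338.65217391])), (array([163, 339,   6,   8,  19], dtype=int32), array([165.31578947, 342.31578947])), (array([157, 343,  19,  41, 208], dtype=int32), array([166.65384615, 360.9375    ]))]
```

Emit:
send_rows(
  moves=[
    [0,0,0,0,0,-46,0.6],
    [0,0,0,0,0,-46,0],
    [0,0,0,0,0,-46,-0.5],
    [0,0,0,0,0,-46,-1],
    [0,0,0,0,0,-46,-1],
    [0,0,0,0,0,-46,-1],
    [0,0,0,0,0,-80,-1],
    [0,0,0,0,0,-120,-1],
    [0,0,0,0,0,-160,-1],
    [0,0,0,0,0,-200,-1],
  ],
)

```text
time: 39.1
tcp_pos: [0.6755, 0.0377, 0.2951]
eef_rot: [-0.0, 0.715, 0.699, -0.001]
wrist_force: [1.2, -0.5, 0.6]
width: 0.0856
gripper_force: 0.0
```

Emit:
send_rows(
  moves=[
    [0,0,0,-12,-30,0,1],
    [0,0,0,-24,-60,0,1],
    [0,0,0,-36,-90,0,1],
    [0,0,0,-48,-120,0,1],
    [0,0,0,-60,-150,0,1],
    [0,0,0,-72,-175,0,1],
    [0,0,0,-72,-175,0,1],
    [0,0,0,-72,-175,0,1],
    [0,0,0,-72,-175,0,1],
  ],
)

```text
time: 39.85
tcp_pos: [0.5005, -0.0299, 0.294]
eef_rot: [0.0, 0.714, 0.7, 0.001]
wrist_force: [-0.2, 0.7, -0.0]
width: 0.0001
gripper_force: 0.0
```

```bash
python3 - <<'E'
from h import *
import pickle
o=observe(); print(o['tcp_pos'],o['wrist_force'])
c=wristcam(); pickle.dump(c,open('w13.pkl','wb')); d=read_camera('side'); t=read_camera('top'); pickle.dump((d,t),open('st13.pkl','wb'))
a=cv2.resize(c['img'][:,:,::-1],(480,360)); b=cv2.resize(d['img'][110:330,180:360,::-1],(320,391),interpolation=cv2.INTER_CUBIC)[:360]
cv2.imwrite('pics/v13.png',np.hstack([a,b]))
E
```

```text
[ 0.50048477 -0.0299149   0.29397489] [-0.23460099  0.65360589 -0.03591137]
```

View pics/v13.png

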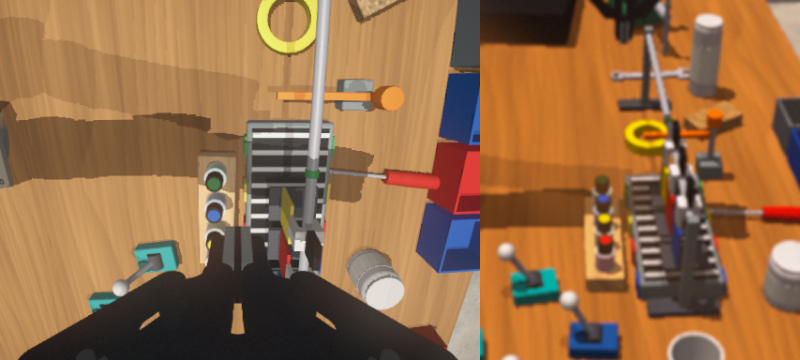

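Three carriers hang, and the stop is up. I'll check their y numerically and plan the switch.

```bash
python3 - <<'E'
from h import *
import pickle
d,t=pickle.load(open('st13.pkl','rb')); g=t['img'].astype(int)
for off in(-.010,.010):
  ys=np.arange(-.28,-.08,.004); v=[]
  for y in ys:
    p=proj(t,[.576+.017*(y+.11)+off,y,.183]); v.append(cv2.getRectSubPix(t['img'],(1,1),tuple(p.astype(float)))[0,0].astype(int).sum())
  print(off,list(zip(ys.round(3),v)))
# switch
k=.64; c0=pickle.load(open('c0.pkl','rb'))
for nm,im,cc in(('top',t,(352,222)),('side',d,(243,271))): pass
def comp(c,lo,hi,box):
    h=cv2.cvtColor(c['img'],cv2.COLOR_RGB2HSV); m=cv2.inRange(h,lo,hi); M=np.zeros_like(m); x0,y0,x1,y1=box; M[y0:y1,x0:x1]=m[y0:y1,x0:x1]; n,l,s,ce=cv2.connectedComponentsWithStats(M); i=1+np.argmax(s[1:,4]); return ce[i],s[i],(l==i)
bt=comp(t,(0,0,150),(180,50,255),(345,222,372,242)); bs=comp(d,(0,0,150),(180,60,255),(220,265,240,295)); print(bt[:2],bs[:2])
print('ball',tri([t,d],[bt[0],bs[0]]), at(t,bt[0],.095))
B=comp(t,(100,100,40),(125,255,255),(335,205,370,240)); print(B[:2])
P=np.argwhere(B[2])[:,::-1].astype(float); W=np.array([at(t,p,.025)[:2] for p in P]); print(cv2.minAreaRect(W.astype(np.float32)))
E
```

```text
-0.01 [(np.float64(-0.28), np.int64(231)), (np.float64(-0.276), np.int64(255)), (np.float64(-0.272), np.int64(257)), (np.float64(-0.268), np.int64(293)), (np.float64(-0.264), np.int64(565)), (np.float64(-0.26), np.int64(738)), (np.float64(-0.256), np.int64(750)), (np.float64(-0.252), np.int64(749)), (np.float64(-0.248), np.int64(749)), (np.float64(-0.244), np.int64(747)), (np.float64(-0.24), np.int64(660)), (np.float64(-0.236), np.int64(366)), (np.float64(-0.232), np.int64(230)), (np.float64(-0.228), np.int64(261)), (np.float64(-0.224), np.int64(300)), (np.float64(-0.22), np.int64(293)), (np.float64(-0.216), np.int64(292)), (np.float64(-0.212), np.int64(302)), (np.float64(-0.208), np.int64(360)), (np.float64(-0.204), np.int64(531)), (np.float64(-0.2), np.int64(505)), (np.float64(-0.196), np.int64(309)), (np.float64(-0.192), np.int64(484)), (np.float64(-0.188), np.int64(716)), (np.float64(-0.184), np.int64(750)), (np.float64(-0.18), np.int64(751)), (np.float64(-0.176), np.int64(753)), (np.float64(-0.172), np.int64(754)), (np.float64(-0.168), np.int64(714)), (np.float64(-0.164), np.int
[... 2328 characters left out ...]
)), (np.float64(-0.108), np.int64(103)), (np.float64(-0.104), np.int64(89)), (np.float64(-0.1), np.int64(93)), (np.float64(-0.096), np.int64(154)), (np.float64(-0.092), np.int64(237)), (np.float64(-0.088), np.int64(278)), (np.float64(-0.084), np.int64(409))]
(array([357.66666667, 231.24074074]), array([354, 227,   8,   9,  54], dtype=int32)) (array([229.24561404, 277.8245614 ]), array([225, 274,  10,   8,  57], dtype=int32))
ball [ 0.39945798 -0.34524384  0.09572969] [ 0.40029665 -0.34544314  0.095     ]
(array([350.28078818, 220.20689655]), array([344, 211,  16,  22, 203], dtype=int32))
((0.43376424908638, -0.34660401940345764), (0.04696981981396675, 0.06522294878959656), 85.28031921386719)
```

Emit:
send_rows(
  moves=[
    [0,0,0,-32,-15,10,1],
    [0,0,0,-64,-31,20,1],
    [0,0,0,-96,-46,30,1],
    [0,0,0,-128,-62,40,1],
    [0,0,0,-160,-77,50,1],
    [0,0,0,-192,-93,60,1],
    [0,0,0,-224,-108,70,1],
    [0,0,0,-256,-124,80,1],
    [0,0,0,-288,-139,90,1],
    [0,0,0,-318,-154,95,1],
  ],
)

```text
time: 40.83
tcp_pos: [0.3384, -0.3465, 0.1973]
eef_rot: [-0.001, 0.714, 0.7, -0.0]
wrist_force: [0.7, 0.3, 0.0]
width: -0.0
gripper_force: 0.0
```

Emit:
send_rows(
  moves=[
    [0,0,0,0,0,0,1],
    [0,0,0,0,0,0,1],
    [0,0,0,0,0,0,1],
    [0,0,0,0,0,0,1],
  ],
)

```text
time: 41.17
tcp_pos: [0.3403, -0.3439, 0.1985]
eef_rot: [-0.0, 0.714, 0.7, 0.0]
wrist_force: [0.7, -0.1, 0.2]
width: -0.0001
gripper_force: 0.0
```

```bash
python3 - <<'E'
from h import *
move([.345,-.3455,.047],np.radians(88.8)); o=observe(); print(o['tcp_pos'],o['wrist_force'])
E
```

```text
turn [ 0.01 -0.05  0.12] shift [ -1.6   4.7 151.5]
[ 0.34029748 -0.34389593  0.19852667] [ 0.7458144 -0.1135284  0.1680731]
```

Emit:
send_rows(
  moves=[
    [0,0,0,-2,0,35,1],
    [0,0,0,-2,0,70,1],
    [0,0,0,-2,0,105,1],
    [0,0,0,-2,0,135,1],
    [0,0,0,-2,0,151,1],
    [0,0,0,-2,0,151,1],
    [0,0,0,-2,8,151,1],
    [0,0,0,-2,18,151,1],
    [0,0,0,-2,28,151,1],
    [0,0,0,-2,38,151,1],
  ],
)

```text
time: 42.0
tcp_pos: [0.3795, -0.3483, 0.0492]
eef_rot: [0.001, 0.714, 0.7, 0.0]
wrist_force: [-1.9, -0.7, 1.4]
width: -0.0001
gripper_force: 0.9
```

Emit:
send_rows(
  moves=[
    [0,0,0,0,8,0,1],
    [0,0,0,0,16,0,1],
    [0,0,0,0,24,0,1],
    [0,0,0,0,32,0,1],
    [0,0,0,0,40,0,1],
    [0,0,0,0,48,0,1],
    [0,0,0,0,52,0,1],
    [0,0,0,0,54,0,1],
    [0,0,0,0,54,0,1],
  ],
)

```text
time: 42.75
tcp_pos: [0.4315, -0.3489, 0.0475]
eef_rot: [-0.0, 0.714, 0.7, 0.0]
wrist_force: [-0.4, 0.7, 0.3]
width: 0.0001
gripper_force: 0.0
```

Emit:
send_rows(
  moves=[
    [0,0,0,0,4,0,1],
    [0,0,0,0,8,0,1],
    [0,0,0,0,11,0,1],
    [0,0,0,0,13,0,1],
    [0,0,0,0,13,0,1],
  ],
)

```text
time: 43.17
tcp_pos: [0.4444, -0.3493, 0.0476]
eef_rot: [0.0, 0.715, 0.7, 0.0]
wrist_force: [-1.6, 0.1, 1.0]
width: -0.0002
gripper_force: 0.0
```

Emit:
send_rows(
  moves=[
    [0,0,0,0,2,0,1],
    [0,0,0,0,3,0,1],
    [0,0,0,0,3,0,1],
  ],
)

```text
time: 43.42
tcp_pos: [0.4447, -0.3492, 0.0476]
eef_rot: [-0.002, 0.715, 0.699, -0.001]
wrist_force: [-5.8, 0.0, 2.2]
width: 0.0
gripper_force: 2.7
```

```bash
cat > sw.py <<'E'
from h import *
o=observe(); print(o['tcp_pos'],o['wrist_force'])
t=read_camera('top'); d=read_camera('side')
for c,n,box in((t,'top',(335,185,375,245)),(d,'side',(210,250,280,300))):
    h=cv2.cvtColor(c['img'],cv2.COLOR_RGB2HSV); m=cv2.inRange(h,(0,0,150),(180,60,255)); k,l,s,ce=cv2.connectedComponentsWithStats(m)
    print(n,[(ce[i].round(1),s[i,4]) for i in range(1,k) if 10<s[i,4]<120 and box[0]<ce[i,0]<box[2] and box[1]<ce[i,1]<box[3]])
    for p in([.3985,-.345,.092],[.472,-.349,.092]): print(proj(c,p).round(1))
E
python3 sw.py
```

```text
[ 0.44468024 -0.34922603  0.04755343] [-5.76708295  0.0214321   2.17744616]
top []
[357.2 231.9]
[358.1 207. ]
side []
[229.2 278.8]
[259.3 278.3]
```

Emit:
send_rows(
  moves=[
    [0,0,0,0,2,0,1],
    [0,0,0,0,2,0,1],
    [0,0,0,0,2,0,1],
  ],
)

```text
time: 43.77
tcp_pos: [0.4448, -0.3492, 0.0475]
eef_rot: [-0.003, 0.715, 0.699, -0.001]
wrist_force: [-9.2, 1.0, 4.9]
width: 0.0002
gripper_force: 4.4
```

Emit:
send_rows(
  moves=[
    [0,0,0,0,-15,0,1],
    [0,0,0,0,-40,0,1],
    [0,0,0,0,-50,-35,1],
    [0,0,0,0,-50,-75,1],
    [0,0,0,0,-50,-115,1],
    [0,0,0,0,-50,-155,1],
    [0,0,0,30,-50,-190,1],
    [0,0,0,60,-50,-200,1],
    [0,0,0,90,-50,-200,1],
    [0,0,0,90,-50,-200,1],
  ],
)

```text
time: 44.6
tcp_pos: [0.4024, -0.252, 0.2486]
eef_rot: [-0.001, 0.712, 0.702, 0.002]
wrist_force: [-1.3, 1.1, -0.1]
width: -0.0001
gripper_force: 0.0
```

```bash
python3 sw.py; python3 - <<'E'
from h import *
# recheck carriers & stop
t=read_camera('top'); d=read_camera('side')
for y0,n in((-.251,'B'),(-.179,'R'),(-.111,'Y')):
  ys=np.arange(y0-.025,y0+.025,.001); v=np.array([float(cv2.getRectSubPix(t['img'],(1,1),tuple(proj(t,[.576+.017*(y+.11)-.010,y,.183])))[0,0].astype(int).sum()) for y in ys])
  e=ys[v>500]; e=e[abs(e-y0)<.017]; print(n,e.min(),e.max(),(e.min()+e.max())/2)
c=wristcam(); h=cv2.cvtColor(d['img'],cv2.COLOR_RGB2HSV); m=cv2.inRange(h,(5,200,150),(14,255,255)); p=np.argwhere(m[160:195,300:325]); print('knob side',p.min(0)+[160,300],p.max(0)+[160,300],[proj(d,[.6755,.037,z]).round(1) for z in(.135,.110)])
E
```

```text
[ 0.40238315 -0.25203919  0.24861507] [-1.30977028  1.07309008 -0.10986588]
top []
[357.2 231.9]
[358.1 207. ]
side [(array([275.3, 250.5]), np.int32(22)), (array([259.1, 279. ]), np.int32(62))]
[229.2 278.8]
[259.3 278.3]
B -0.265 -0.238 -0.2515
R -0.19099999999999998 -0.16499999999999995 -0.17799999999999996
Y -0.124 -0.09799999999999998 -0.11099999999999999
knob side [160 300] [194 324] [array([311.4, 172.9]), array([310.7, 179.5])]
```

Emit:
send_rows(
  moves=[
    [0,0,0,0,0,0,1],
    [0,0,0,0,0,0,1],
    [0,0,0,0,0,0,1],
  ],
)

```text
time: 45.1
tcp_pos: [0.4007, -0.2591, 0.2474]
eef_rot: [-0.0, 0.715, 0.699, -0.0]
wrist_force: [0.1, -0.5, 0.4]
width: 0.0002
gripper_force: 0.0
```

```bash
python3 -c "
from bench import *
print(finish_job())"
```

```text
the job is handed in; nothing more can be done
None
```

I finished the job and handed it in at about 45 s: the four caps are home, blue, red and yellow hang within about 2 mm of their rings (there was no green carrier), the stop is up and the dryer is on; one slip was starting to lift before the fingers had fully let go of the stop knob, with no damage seen afterwards.

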